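# Crank the applicator head up to its setting clip

### The arm

A 7-joint arm with a two-finger parallel gripper is mounted at the origin on the work surface. World frame = base frame: x ahead of the robot, y to its left, z up, the work surface at z = 0. Lengths are in m, angles in rad, forces in N, time in s.
With the tool pointing down it reaches from about 0.425 to 0.875 m from the base axis. Payload 4.7 kg.
Tool frame: the origin (TCP) lies at the very end of the fingers, on their centre line; the grasp point (between the pads) lies 19 mm behind it; z points along the fingers, y is the direction in which the jaws open and shut (so a half turn about z gives the same grasp; the last joint's range is limited). The gripper opens to 87 mm and grips with 3 to 60 N. Pads are 19 mm wide; open, the fingers measure 117 mm over their backs; the gripper's body (75 mm by 190 mm) begins 51 mm behind the grasp point.
Start: joints at [-1.164, 0.321, -0.07, 1.45, 0.023, 1.371, -0.057], TCP at [0.249, 0.601, 0.223] pointing down, gripper open.
Joint ranges: [-2.86, 2.86], [-0.3, 2.09], [-1.38, 1.24], [0.06, 2.45], [-1.56, 4.7], [0.09, 2.05], [-2.69, 2.69]. Speed limits (rad/s): [2.57, 2.57, 3.14, 3.14, 3.14, 3.14, 3.14].

### API

Orientations are given as a rotation vector (axis times angle).
In Python, from bench import ctrl, get_image, camera_info gives the robot as it stands.
- The arm moves only by the tool carry_out, never from a script. Its argument "commands" is a list of rows, each an object of numbers: "tx", "ty", "tz": the shift along the tool's x, y, z in m; "rx", "ry", "rz": the turn, a rotation vector about the tool's x, y, z in rad; "jaw": the opening, from 0 (shut) to 1 (fully open). In form: [{"tx": .., "ty": .., "tz": .., "rx": .., "ry": .., "rz": .., "jaw": ..}, ...]. A call has 1 to 12 rows; each row is the pose to reach, as a shift and turn from the pose commanded when the call began, along the tool's axes at that moment; what a row does not reach only later rows make up. A row lasts 1/8 s, in which the tool goes at most 62.5 mm and 10.7 degrees, less where a joint would pass 70% of its speed; a pose out of reach is approached as far as the arm can. A call with a gripper value outside its range is refused whole. The fingers move at their own pace and stop on an object; "grip_force" is the grip in N (left out, the last holds). Time passes only in rows, so rows that repeat a pose let the fingers close. It gives the time, the measured TCP pose, the force and the opening at its end, in the units of the state.
- ctrl.get_state(): the state, without advancing time (a new reading comes with each control period).
- get_image(name): name is "side" or "top"; returns the picture (400x640x3 uint8, red, green, blue); there is no depth.
- camera_info(name): a dict with "intrinsics" (3x3 intrinsics, pixels), "k1" (the pictures are not rectified: a ray, as slopes to the right and down, at radius r is drawn at 1 + k1 r^2 times it, then the intrinsics apply), "R" (3x3) and "t" (3): a world point X has camera coordinates R X + t. Camera axes: x right, y down, z forward; pixel columns grow to the right and rows downward; lengths in m; the calibration is good to about 2 mm. A picture is of the moment at which its call begins. camera_info takes no time and is no camera call.
- ctrl.close_job(): hands the job in, once; it reports no verdict.
The state is a dict: "time": time; "joint_positions": joint angles; "qd": joint speeds; "joint_torque": joint torques, N m; "position": TCP position; "tool_rot": TCP orientation; "ft_force": force on the tool from outside, world axes, zero at the start; "torque": the same for the moment, N m; "grip_width": opening from 0.0 (shut) to 1.0 (fully open).
Only numpy, scipy, OpenCV 4.12 (cv2) and the standard library are available. Lean on these libraries where they do the work, as an engineer would, in place of code of your own. Each camera call takes 0.05 s, during which the arm holds its last target.

### The job

Take the crank from the blue tray, push it fully home on the square spindle end at the top of the leaning mast and, with the crank, wind the applicator head up until its black pointer stands within the height of the red clip on the scale. Then lift the crank off the spindle and lay it flat on the floor of the blue tray again, handle upwards. Do not let go of the crank in mid-air, leave the clip where it is set, and leave the jug, the can and the brass coupling where they stand.

Things in the scene. Friction and masses are not known exactly. Their poses are not given: they have to be found in the camera images.
- spindle_seat (a point): Centre of the flat top of the round steel collar (34 mm across) from which the bright square spindle end sticks up, 215 mm above the bench. z: the spindle's axis, up out of the collar, leaning 30 degrees from vertical roughly towards the robot; x: to the machine's front (away from the robot, rising); y: level. These axes do not turn with the spindle: the angle of its flats is random and not measured
- spindle_end (a point): Tip of the steel square spindle, on its axis, 32 mm along z from spindle_seat; same axes. The square is 16 x 16 mm full size up to 26 mm from the seat, then tapers to 11 x 11 mm at the tip. It turns stiffly (0.25 N m friction) and stays where it is left; turned clockwise, looking down on its tip, it raises the head 20 mm a turn; no end stop over the travel needed
- station: Applicator station, fixed; origin on the bench under spindle_seat, z up, x away from the robot. Foot plate from x -30 to 260 mm, 160 mm wide (y). The mast rises from x = 120 mm on the foot and leans towards the robot; its top block, 46 x 124 mm, ends 10 mm below the collar's top; mast, head, scale and clip stay below that and within 100 mm of the spindle's axis
- crank_hub (a point): Centre of the hub, half-way up, of the loose steel crank (106 mm long, 0.46 kg). Hub: square tube 34 x 34 mm, 40 mm high, square bore 18 mm right through along z, sides parallel to x and y, no lead-in. z: towards the handle side, up as it lies. x: along the arm to the handle. Flat underside 20 mm below; it rests on the collar when fully home. Any of the four quarter turns fits; 7 degrees of play
- knob_mid (a point): Middle of the crank's orange handle, 75 mm from the hub's axis along x and 27 mm above crank_hub; same axes as crank_hub. A round grip 24 mm in diameter, from 13 to 82 mm above the crank's underside, that spins freely on its own pin. The arm between hub and handle is a flat bar 26 mm wide and 10 mm thick, flush with the underside
- head (a joint): Height of the applicator head (black carriage with a pneumatic cylinder and brass shoe) along the mast, in m; grows as it rises. Moves only when the spindle turns (20 mm a turn); the screw is self-locking, so the head cannot be pushed. Starts between 0 and 0.008
- pointer_tip (a point): Tip of the black pointer blade on the head, in front of the white scale on the side of the mast; axes as spindle_seat, z is the direction of travel
- band (a point): The red clip on the outer half of the white scale: this point is the middle of its height (it is 8 mm high along the mast), on the line along which the pointer tip travels; axes as spindle_seat. The pointer tip and this point coincide when joint head equals joint clip. It starts 20 to 36 mm above the pointer
- clip (a joint): Position of the red clip along the scale in m, on the same scale as joint head (equal values: pointer at the clip's middle). Clamped: it takes 40 N to shift
- tray: Blue plastic tray, cannot be moved on the bench, 208 (x) x 198 (y) x 14 mm high, walls and floor 4 mm thick; origin at the centre of its underside on the bench, z up
- jug_mid (a point): Bystander: white round bottle with a blue cap, 68 mm in diameter, 150 mm tall; the point is half-way up
- can_mid (a point): Bystander: can with a green label, 60 mm in diameter, 85 mm tall; the point is half-way up
- coupling_mid (a point): Bystander: stepped brass hose coupling standing upright, 38 mm in diameter at its foot, 60 mm tall; the point is half-way up
Not all that is in view belongs to the job. Several things look just like the part that bears crank_hub: the one meant starts farthest to the robot's left.

How it is judged:
On the way, in this order (a step that is already met when the one before it is completed fails the run):
1. the crank is fully home on the square spindle (underside within 4 mm of the collar, square to it) (z of crank_hub in the frame of spindle_seat below 0.024 m and distance between crank_hub and spindle_seat between 0.015 and 0.0245 m and angle between the z axis of crank_hub and the z axis of spindle_seat, either way round below 0.1 rad), for 0.2 s.
2. the pointer stands within the height of the red clip while the crank is still on the spindle (z of pointer_tip in the frame of band between -0.004 and 0.004 m and distance between crank_hub and spindle_seat below 0.032 m and angle between the z axis of crank_hub and the z axis of spindle_seat, either way round below 0.12 rad), for 0.2 s.
At the end, for the whole second after the job is handed in: The pointer tip is within 4 mm of the middle of the red clip (within its 8 mm height), and the crank, released and at rest, lies flat on the tray's floor inside its walls, handle up (within 0.08 rad of level, hub centre 20 to 29 mm above the bench) (z of pointer_tip in the frame of band between -0.004 and 0.004 m and angle between crank_hub's own z axis and vertical below 0.08 rad and height (world z) of crank_hub between 0.02 and 0.029 m and x of crank_hub in the frame of tray between -0.1 and 0.1 m and y of crank_hub in the frame of tray between -0.095 and 0.095 m and x of knob_mid in the frame of tray between -0.1 and 0.1 m and y of knob_mid in the frame of tray between -0.095 and 0.095 m and linear speed of crank below 0.02 m/s); the robot touches nothing.
It fails at once if the crank is let go in mid-air: nothing of the gripper touches it while it is more than 100 mm from the spindle and its hub is more than 45 mm above the bench (about 20 mm above where it rests) (contact force between the fingers and crank below 0.05 N and height (world z) of crank_hub above 0.045 m and distance between crank_hub and spindle_seat above 0.1 m).
It fails at once if the red clip is shifted by more than 3 mm (distance of band from where it was at the start of the episode above 0.003 m).
It fails at once if the jug is shoved by more than 30 mm or knocked over (distance of jug_mid from where it was at the start of the episode above 0.03 m).
It fails at once if the can is shoved by more than 30 mm or knocked over (distance of can_mid from where it was at the start of the episode above 0.03 m).
It fails at once if the brass coupling is shoved by more than 25 mm or knocked over (distance of coupling_mid from where it was at the start of the episode above 0.025 m).
It also fails if it takes over 70 s, if anything falls off the work surface, if the arm or the gripper's body presses on something with over 40 N, if the wrist force passes 120 N, or if a joint passes its speed limit or range.

## Working session

There is one attempt and no reset: what is moved stays moved. The work goes in short steps, Python scripts to look and compute and a tool call to move; the robot and the scene stay as the last step left them, time stands still between calls to the robot, and variables do not carry over. Pictures are saved under pics/ and viewed, and the job is handed in when it is done.

Besides the shell and the picture viewer there is one more tool, called after "Call:" by a JSON object that holds its "fn" and its "kwargs". carry_out: Moves the arm, as the interface text tells. Its arguments: {"type":"object","properties":{"commands":{"type":"array"},"grip_force":{"type":"number"}},"required":["commands"]}

```bash
mkdir -p pics; ls; python3 - <<'E'
from bench import ctrl,get_image,camera_info
import cv2
for n in ("side","top"):
    im=get_image(n); cv2.imwrite(f"pics/{n}0.png",im[:,:,::-1]); print(n,camera_info(n))
print(ctrl.get_state())
E
```

```text
pics
side {'intrinsics': array([[449.3577592 ,   0.        , 320.72468591],
       [  0.        , 449.3577592 , 197.35211601],
       [  0.        ,   0.        ,   1.        ]]), 'k1': -0.08763857986609859, 'R': array([[ 0.86942534, -0.49387698,  0.01360532],
       [-0.31670292, -0.57823963, -0.75188975],
       [ 0.37920817,  0.64940316, -0.65914847]]), 't': array([-0.51046704,  0.31609487,  1.07537836])}
top {'intrinsics': array([[402.80690605,   0.        , 325.04740428],
       [  0.        , 402.80690605, 199.42300348],
       [  0.        ,   0.        ,   1.        ]]), 'k1': 0.006253411845614044, 'R': array([[-0.02901373, -0.99955891,  0.00633937],
       [-0.99815479,  0.02863337, -0.05354582],
       [ 0.05334069, -0.00788123, -0.99854527]]), 't': array([0.00670062, 0.58389435, 1.28336114])}
{'time': 0.1, 'joint_positions': array([-1.16386994,  0.32174908, -0.07008855,  1.45151618,  0.02259584,
        1.37079413, -0.05687086]), 'qd': array([-0.00149982, -0.00285862, -0.00074949, -0.00344591, -0.001954  ,
        0.00057134, -0.00046712]), 'joint_torque': array([-6.23373544e-04, -4.92573273e+01, -4.06022659e-01, -3.13395023e+01,
       -6.40652748e-02,  3.95925343e-02,  1.05879453e-04]), 'position': array([0.24867879, 0.60003247, 0.22158926]), 'tool_rot': array([-6.12951909e-01, -3.08096726e+00,  2.61071590e-03]), 'ft_force': array([-0.06637796, -0.11328624, -0.42204682]), 'torque': array([-0.05391081,  0.00034678,  0.07568697]), 'grip_width': 0.9949221302632706}
```

View pics/side0.png

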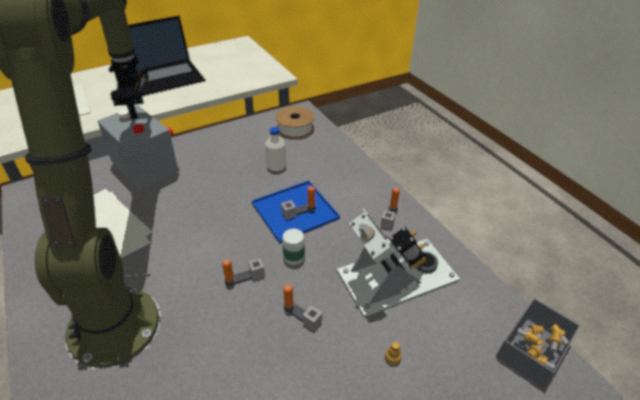

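View pics/top0.png

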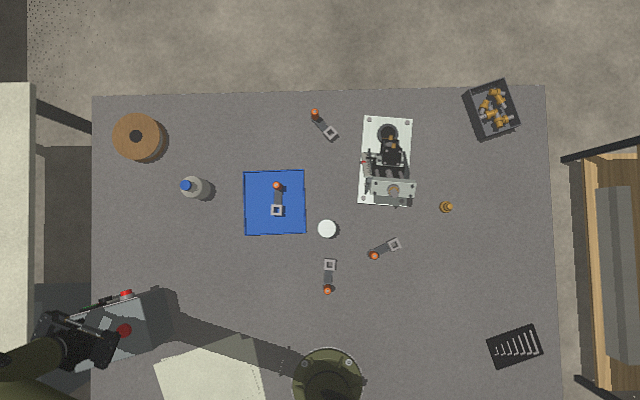

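Four cranks are in the top view, with hubs at (278,210) in the blue tray, (331,133), (394,244) and (330,265). The one at (278,210) fits: it is farthest left (smallest column, so largest y) and lies in the tray. I'll confirm it in an enlarged crop.

```bash
cat > h.py <<'E'
import numpy as np, cv2
from scipy.spatial.transform import Rotation as Ro
from bench import ctrl,get_image,camera_info
def ray(n,uv):
    c=camera_info(n);K=c["intrinsics"];d=np.array([(uv[0]-K[0,2])/K[0,0],(uv[1]-K[1,2])/K[1,1]])
    s=d.copy()
    for _ in range(20): s=d/(1+c["k1"]*(s@s))
    v=c["R"].T@np.array([s[0],s[1],1.]); o=-c["R"].T@c["t"]
    return o,v
def onplane(n,uv,z):
    o,v=ray(n,uv); return o+v*(z-o[2])/v[2]
def two(uvs,uvt):
    o1,v1=ray("side",uvs);o2,v2=ray("top",uvt)
    A=np.c_[v1,-v2];s,_,_,_=np.linalg.lstsq(A,o2-o1,rcond=None)
    p,q=o1+s[0]*v1,o2+s[1]*v2
    return (p+q)/2,np.linalg.norm(p-q)
def proj(n,X):
    c=camera_info(n);X=np.atleast_2d(X);p=X@c["R"].T+c["t"];s=p[:,:2]/p[:,2:]
    s=s*(1+c["k1"]*(s**2).sum(1,keepdims=True));K=c["intrinsics"]
    return s*[K[0,0],K[1,1]]+K[:2,2]
def crop(im,x0,y0,w,h,k,name):
    c=cv2.resize(im[y0:y0+h,x0:x0+w],None,fx=k,fy=k,interpolation=cv2.INTER_CUBIC)
    cv2.imwrite(name,c[:,:,::-1])
E
python3 - <<'E'
from h import *
s=cv2.imread("pics/side0.png")[:,:,::-1];t=cv2.imread("pics/top0.png")[:,:,::-1]
crop(t,235,160,80,80,7,"pics/t_tray.png")
crop(t,350,105,80,110,5,"pics/t_st.png")
crop(s,330,180,140,130,5,"pics/s_st.png")
E
```

```text
(no output)
```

View pics/t_tray.png

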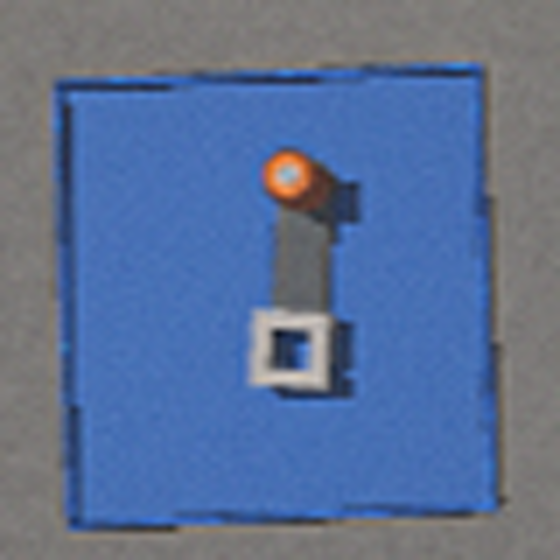

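View pics/t_st.png

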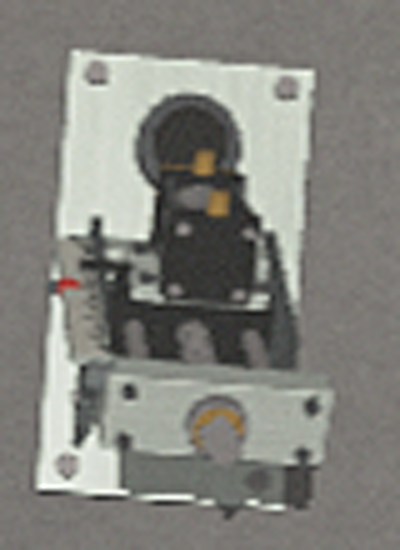

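View pics/s_st.png

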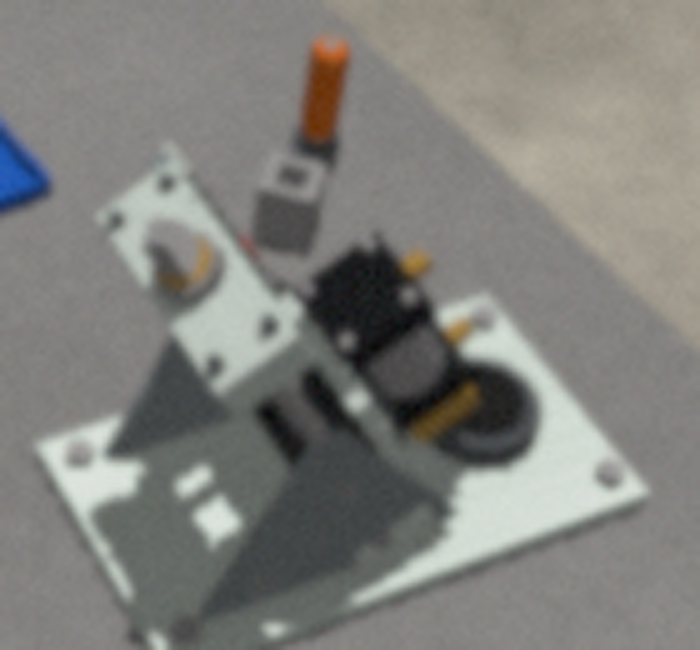

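```bash
python3 - <<'E'
from h import *
t=cv2.imread("pics/top0.png");s=cv2.imread("pics/side0.png")
def blob(im,mask,roi,name):
    x0,y0,x1,y1=roi;m=np.zeros_like(mask);m[y0:y1,x0:x1]=mask[y0:y1,x0:x1]
    n,l,st,c=cv2.connectedComponentsWithStats(m)
    i=1+np.argmax(st[1:,4]);pts=np.argwhere(l==i)[:,::-1].astype(np.float32)
    r=cv2.minAreaRect(pts);print(name,"c",c[i].round(2),"area",st[i,4],"rect",[np.round(a,2) for a in r]);return c[i],r
b,g,r=[t[:,:,i].astype(int) for i in range(3)]
sat=t.max(2).astype(int)-t.min(2)
hub=((sat<40)&(t.min(2)>140)).astype(np.uint8)
c,rc=blob(t,hub,(265,198,290,222),"hub")
print(t[203:218,268:286].min(2))
P=onplane("top",rc[0],0.044);print("hub top rect",P, "centroid",onplane("top",c,0.044))
org=((r>180)&(r-b>70)).astype(np.uint8)
c,rk=blob(t,org,(265,175,290,200),"knobtop");print("knob",onplane("top",c,0.086))
blue=((b-r>50)).astype(np.uint8)
c,rb=blob(t,blue,(235,160,320,245),"tray");
for p in cv2.boxPoints(rb):print("tray corner",onplane("top",p,0.014))
foot=((t.min(2)>190)).astype(np.uint8)
c,rf=blob(t,foot,(350,105,425,215),"foot")
# side
b,g,r=[s[:,:,i].astype(int) for i in range(3)]
org=((r>150)&(r-b>60)).astype(np.uint8)
x0,y0,x1,y1=300,180,325,215
ys,xs=np.nonzero(org[y0:y1,x0:x1]);print("side knob",xs.min()+x0,xs.max()+x0,ys.min()+y0,ys.max()+y0,xs.mean()+x0,ys.mean()+y0)
print(proj("side",[[*onplane("top",rk[0],0.086)[:2],z] for z in (0.086,0.0515,0.017)]))
E
```

```text
hub c [275.86 209.1 ] area 77 rect [array([276., 209.]), array([10., 10.]), np.float64(90.0)]
[[ 67  74  68  72  65  77  95  98  96  95  93  93  94  76  54  71  69  75]
 [ 74  67  81 136 154 142 164 155 127 118 125 122 113  95  71  69  69  66]
 [ 76  69  77 150 173 175 179 175 178 183 182 184 186 158 107  68  67  71]
 [ 72  66 102 163 178 175 177 176 177 179 173 176 174 156  96  45  39  54]
 [ 72  67  99 160 178 140  35  38  55  61  83 147 185 150  75  57  38  53]
 [ 68  68  92 155 180 145  51  37  35  23  42 136 185 152  75  47  38  56]
 [ 73  60  93 156 179 143  53  46  46  53  84 150 179 145  69  48  41  65]
 [ 62  64 115 171 175 136  52  44  45  51  78 144 178 146  72  46  46  62]
 [ 74  61 118 172 163 114  53  49  27  44  91 151 178 145  71  49  45  59]
 [ 71  62 115 173 167 124  88  78  61  63  99 156 180 142  44  46  41  61]
 [ 71  64 116 172 174 176 180 181 183 178 177 177 179 139  48  44  62  77]
 [ 74  65 122 170 175 175 174 174 180 179 174 178 183 140  54  42  43  59]
 [ 66  67  81  94  87  78  62  60  85 109 110 113 126 121  55  44  39  52]
 [ 72  73  70  68  64  69  61  
[... 199 characters left out ...]
 0.044     ]
knobtop c [275.38 184.5 ] area 26 rect [array([275.5, 184.5]), array([5., 5.]), np.float64(90.0)]
knob [0.6300427  0.14065927 0.086     ]
tray c [273.34 202.37] area 3552 rect [array([273.6 , 201.79]), array([64.24, 61.82]), np.float64(87.61)]
tray corner [0.68381248 0.25781865 0.014     ]
tray corner [0.68657816 0.05788865 0.014     ]
tray corner [0.47900931 0.05471523 0.014     ]
tray corner [0.47658906 0.25296091 0.014     ]
foot c [385.05 132.84] area 1006 rect [array([386.2 , 138.84]), array([47.8 , 44.18]), np.float64(5.19)]
side knob 308 313 188 190 310.7857142857143 188.85714285714286
[[310.45544806 187.61358734]
 [310.47152739 196.27355457]
 [310.48771779 204.65123943]]
```

```bash
python3 - <<'E'
from h import *
s=cv2.imread("pics/side0.png")[:,:,::-1];t=cv2.imread("pics/top0.png")[:,:,::-1]
def cc(im,x0,y0,w,h,k):
    return cv2.resize(im[y0:y0+h,x0:x0+w],None,fx=k,fy=k,interpolation=cv2.INTER_LANCZOS4)
a=cc(t,375,172,28,28,20);b=cc(s,348,212,34,34,16)
cv2.imwrite("pics/sp_t.png",a[:,:,::-1]);cv2.imwrite("pics/sp_s.png",b[:,:,::-1])
g=cv2.cvtColor(t,cv2.COLOR_RGB2GRAY)
gs=cv2.cvtColor(s,cv2.COLOR_RGB2GRAY)
print(g[180:202,382:404]);print(gs[220:242,354:380])
print(proj("side",[[0.5565,0.1455,0.044]]))
E
```

```text
[[134 128 132 138 138 141 137 138 140 140 134 137 138 135 137 137 138 137
  136 139 135 136]
 [185 189 189 191 192 189 178 168 162 152 136 133 132 130 127 135 139 140
  136 140 135 137]
 [169 166 164 169 168 164 165 166 168 171 177 175 187 196 195 195 191 188
  176 164 167 161]
 [166 166 166 164 167 165 166 169 170 167 173 170 174 172 173 172 171 169
  168 164 167 170]
 [170 169 164 170 166 170 176 177 158 118  93  89 100 107 138 166 168 165
  166 167 163 165]
 [170 171 172 167 169 171 153 114  97 103 109 114 108  99  92 114 155 173
  172 168 162 169]
 [172 165 167 168 173 163 129 101 121 131 122 118 117 121 125 103 133 173
  172 166 170 166]
 [166 165 165 164 174 142  90 117 128 121 111 120 123 123 127 125 124 152
  168 169 167 169]
 [171 173 173 175 165 125 106 126 119 124 119 128 129 124 124 120 103 139
  173 172 167 168]
 [164 170 168 173 152 117 121 126 119 119 126 133 128 128 127 108 109 143
  163 172 169 169]
 [165 166 169 171 151 117 120 105 112 131 128 126 128 128 115 108 124 142
  168 171 170 174]
 [167 165 162 165 164 143 127 125 129 128 125 129 126 125 130 127 121 143
  1
[... 2675 characters left out ...]
90 193 195 195]
 [128 129 131 144 163 159 125  98  79  74  76  77  79  97 114 121 121 109
   98 120 160 184 195 193 194 194]
 [130 130 129 133 142 137 116  95  82  76  76  79  81 100 111 112 107  99
  107 140 174 191 195 196 192 195]
 [128 128 127 128 127 123 113  97  86  79  80  75  90  99 103  97  96 109
  136 163 185 194 195 197 195 195]
 [129 131 130 129 126 122 113 102  95  88  83  79  84  91  89  93 109 142
  166 186 193 197 195 197 196 197]
 [131 130 130 128 132 127 119 110 104  96  90  88  86  89  97 110 142 170
  189 197 196 195 196 195 196 198]
 [134 128 132 130 131 128 129 117 107 103  98  97  99 109 121 145 170 186
  195 199 198 196 196 195 195 197]]
[[288.20187362 204.87138484]]
```

View pics/sp_t.png

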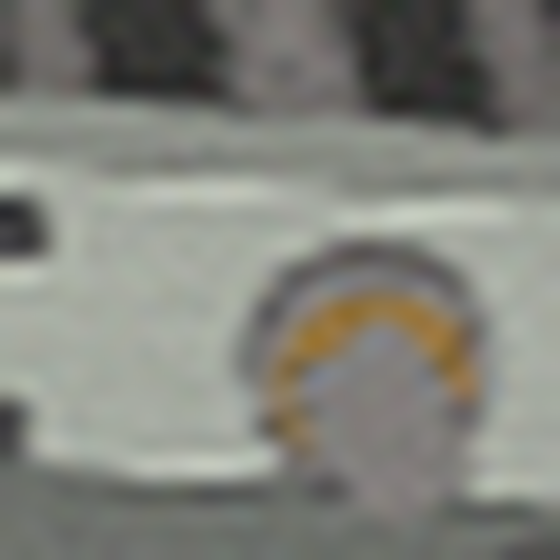

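View pics/sp_s.png

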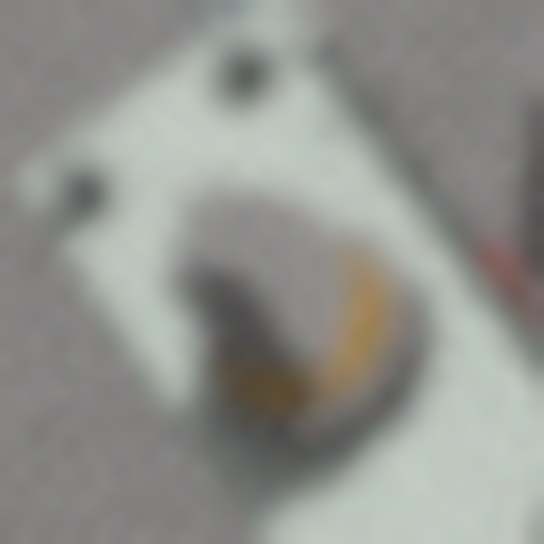

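The enlarged crop confirms the meant crank: hub (276,209), orange knob top (275,184.5), lying in the blue tray. The hub-to-knob distance comes out at 74 mm against 75 mm given. The spindle crops show the collar at about (393,191) in top and (366,231) in side, with a brass ring around the square. I'll average frames to see the flats.

```bash
python3 - <<'E'
from h import *
t=np.mean([get_image("top").astype(float) for _ in range(10)],0);s=np.mean([get_image("side").astype(float) for _ in range(10)],0)
np.save("t_avg.npy",t);np.save("s_avg.npy",s)
def cc(im,x0,y0,w,h,k,lo,hi):
    c=cv2.resize(im[y0:y0+h,x0:x0+w].astype(np.float32),None,fx=k,fy=k,interpolation=cv2.INTER_CUBIC)
    return np.clip((c-lo)/(hi-lo)*255,0,255).astype(np.uint8)
cv2.imwrite("pics/sp_t2.png",cc(t,382,180,22,22,26,80,160)[:,:,::-1])
cv2.imwrite("pics/sp_s2.png",cc(s,352,218,28,28,20,60,170)[:,:,::-1])
E
```

```text
(no output)
```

View pics/sp_t2.png

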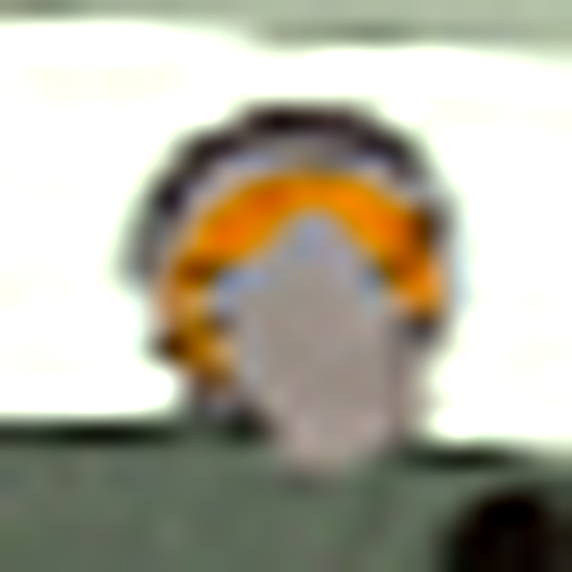

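View pics/sp_s2.png

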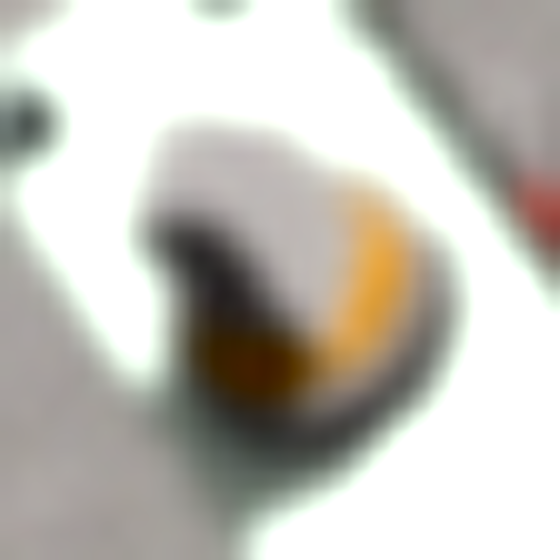

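```bash
python3 - <<'E'
from h import *
t=np.load("t_avg.npy").astype(np.float32);s=np.load("s_avg.npy").astype(np.float32)
m=((t.min(2)>150)).astype(np.uint8)
gt=cv2.cvtColor(t.astype(np.uint8),cv2.COLOR_RGB2GRAY).astype(np.float32)
# subpixel foot edges: far edge (rows~115) , right edge, left edge in top view
def edge_pts(line, d, n0=-3,n1=3, thr=None):
    out=[]
    for p in line:
        q=np.arange(n0,n1+.01,.1);xs=(p[0]+q*d[0]).astype(np.float32)[None];ys=(p[1]+q*d[1]).astype(np.float32)[None]
        v=cv2.remap(gt,xs,ys,cv2.INTER_LINEAR)[0];gr=np.abs(np.gradient(v));w=gr**2
        out.append(np.array(p)+(q*w).sum()/w.sum()*np.array(d))
    return np.array(out)
def L(a,b,k): return [np.array(a)+(np.array(b)-np.array(a))*f for f in np.linspace(.1,.9,k)]
far=edge_pts(L((364.0,114.6),(412.4,118.6),15),(0,1))
rig=edge_pts(L((412.4,120),(410.5,175),15),(1,0))
lef=edge_pts(L((363.5,118),(360.5,150),12),(1,0))
lef2=edge_pts(L((358.5,180),(357.3,200),8),(1,0))
for zf in (0.006,0.010):
    for nm,e in(("far",far),("rig",rig),("lef",lef),("lef2",lef2)):
        W=np.array([onplane("top",p,zf)[:2] for p in e])
        vx,vy,x0,y0=cv2.fitLine(W.astype(np.float32),cv2.DIST_HUBER,0,.01,.01).ravel()
        r=np.abs((W-[x0,y0])@[-vy,vx]).max()
        print(zf,nm,np.degrees(np.arctan2(vy,vx)).round(2),(x0,y0),"res",r.round(4))
E
```

```text
0.006 far 83.59 (np.float32(0.85049695), np.float32(-0.223788)) res 0.0023
0.006 rig -6.19 (np.float32(0.74663883), np.float32(-0.29383653)) res 0.001
0.006 lef -5.68 (np.float32(0.7979051), np.float32(-0.13841349)) res 0.0013
0.006 lef2 -5.43 (np.float32(0.61200583), np.float32(-0.117848955)) res 0.001
0.01 far 83.59 (np.float32(0.8494686), np.float32(-0.22310267)) res 0.0023
0.01 rig -6.19 (np.float32(0.74592847), np.float32(-0.29293677)) res 0.001
0.01 lef -5.68 (np.float32(0.7970377), np.float32(-0.1379895)) res 0.0013
0.01 lef2 -5.44 (np.float32(0.6117075), np.float32(-0.11748792)) res 0.001
```

```bash
cat >> h.py <<'E'
YAW=np.radians(-6.1)
SEAT=np.array([0.5914,-0.1966,0.215])
def sframe(yaw=YAW):
    Z=Ro.from_euler('z',yaw).as_matrix()
    return Z@np.c_[[np.cos(np.pi/6),0,.5],[0,1,0],[-.5,0,np.cos(np.pi/6)]]
E
python3 - <<'E'
from h import *
S=sframe();print(S)
t=np.load("t_avg.npy");s=np.load("s_avg.npy")
a=np.radians(np.arange(0,360,5))
c0=SEAT+np.c_[.017*np.cos(a),.017*np.sin(a),0*a]@S.T
def draw(im,n,x0,y0,w,k,lo,hi,f):
    c=cv2.resize(im[y0:y0+w,x0:x0+w].astype(np.float32),None,fx=k,fy=k,interpolation=cv2.INTER_CUBIC)
    c=np.clip((c-lo)/(hi-lo)*255,0,255).astype(np.uint8)[:,:,::-1].copy()
    for P,col in ((c0,(0,255,255)),(SEAT+S[:,2]*np.linspace(0,.032,30)[:,None],(255,0,255))):
        for u,v in proj(n,P): cv2.circle(c,(int((u-x0+.5)*k),int((v-y0+.5)*k)),2,col,-1)
    cv2.imwrite(f,c); print(n,proj(n,[SEAT,SEAT+S[:,2]*.032]).round(2).tolist())
draw(t,"top",378,176,30,20,80,160,"pics/o_t.png");draw(s,"side",348,214,34,17,60,170,"pics/o_s.png")
E
```

```text
[[ 0.86112192  0.10626407 -0.49716897]
 [-0.09202739  0.99433794  0.05313204]
 [ 0.5         0.          0.8660254 ]]
top [[393.58, 190.81], [395.0, 196.0]]
side [[365.9, 232.55], [360.59, 225.9]]
```

View pics/o_t.png

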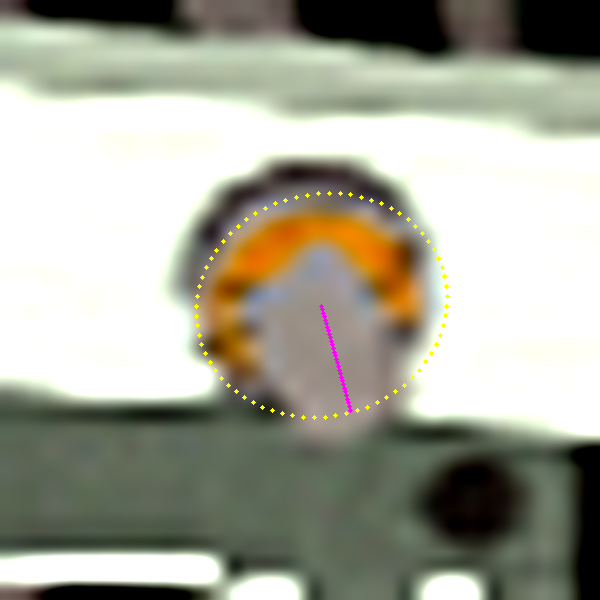

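View pics/o_s.png

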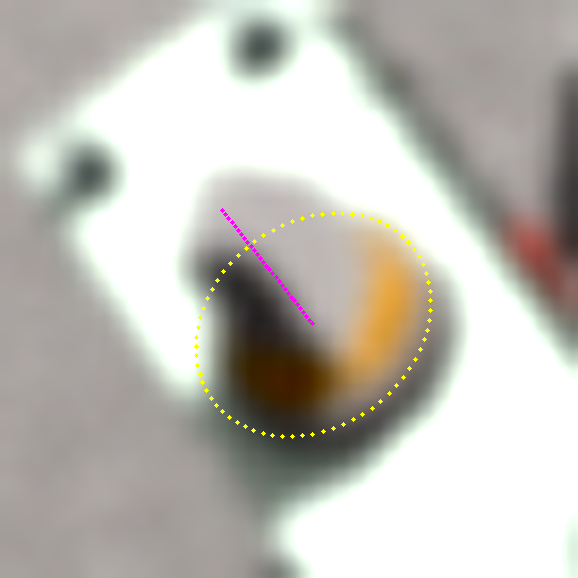

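```bash
python3 - <<'E'
from h import *
S=sframe()
for n,f,zs in(("top","t_avg.npy",(-.006,-.004,-.002,0)),("side","s_avg.npy",(-.006,-.004,-.002,0))):
    im=np.load(f).astype(np.float32);g=im.mean(2)
    for z in zs:
        P=SEAT+S[:,2]*z;p=proj(n,P)[0];q=proj(n,SEAT+S[:,2]*.03)[0];d=(q-proj(n,SEAT)[0]);d/=np.linalg.norm(d);e=np.array([-d[1],d[0]])
        c=camera_info(n);sc=c["intrinsics"][0,0]/(c["R"]@P+c["t"])[2]
        o=np.arange(-12,12.01,.1);v=cv2.remap(g,(p[0]+o*e[0]).astype(np.float32)[None],(p[1]+o*e[1]).astype(np.float32)[None],cv2.INTER_LINEAR)[0]
        vs=v[::10].round().astype(int)
        th=150; i=np.where(v<th)[0]
        # nearest bright outside collar on each side
        mid=len(o)//2
        Lh=[k for k in range(mid-30,0,-1) if v[k]>th];Rh=[k for k in range(mid+30,len(o)) if v[k]>th]
        l=o[Lh[0]] if Lh else None;r=o[Rh[0]] if Rh else None
        print(n,z,"e",e.round(2),"px/mm",(sc/1000).round(3),l,r,"mid",None if None in(l,r) else (l+r)/2,vs.tolist())
E
```

```text
top -0.006 e [-0.96  0.26] px/mm 0.364 -6.30000000000002 6.599999999999934 mid 0.14999999999995683 [165, 165, 166, 166, 166, 172, 141, 109, 102, 113, 124, 128, 127, 127, 127, 124, 123, 120, 134, 159, 168, 167, 165, 164, 164]
top -0.004 e [-0.96  0.26] px/mm 0.364 -6.30000000000002 6.599999999999934 mid 0.14999999999995683 [165, 166, 166, 166, 166, 168, 144, 113, 103, 111, 123, 128, 127, 126, 127, 127, 121, 117, 132, 159, 168, 166, 165, 164, 165]
top -0.002 e [-0.96  0.26] px/mm 0.365 -6.200000000000021 6.699999999999932 mid 0.2499999999999556 [165, 166, 166, 166, 166, 166, 147, 118, 104, 109, 122, 128, 127, 126, 126, 125, 116, 114, 127, 156, 168, 166, 165, 165, 166]
top 0 e [-0.96  0.26] px/mm 0.366 -6.100000000000021 6.899999999999935 mid 0.39999999999995683 [165, 166, 166, 166, 167, 165, 150, 124, 107, 107, 123, 128, 126, 125, 126, 123, 111, 110, 120, 152, 168, 166, 165, 165, 166]
side -0.006 e [ 0.78 -0.62] px/mm 0.434 None 7.499999999999929 mid None [130, 129, 125, 116, 106, 95, 83, 75, 72, 71, 76, 94, 120, 134, 135, 133, 128, 127, 130, 143, 162, 181, 173, 144, 118]
side -0.004 e [ 0.78 -0.62] px/mm 0.435 None 7.299999999999933 mid None [130, 129, 125, 116, 108, 97, 83, 75, 71, 72, 77, 95, 119, 134, 138, 135, 131, 129, 132, 145, 165, 180, 173, 144, 117]
side -0.002 e [ 0.78 -0.62] px/mm 0.436 None 7.199999999999932 mid None [130, 129, 125, 119, 111, 101, 87, 76, 72, 73, 79, 96, 120, 136, 139, 137, 134, 131, 133, 147, 167, 180, 174, 144, 121]
side 0 e [ 0.78 -0.62] px/mm 0.436 None 7.199999999999932 mid None [130, 129, 126, 123, 118, 107, 91, 76, 72, 74, 80, 97, 121, 136, 139, 139, 137, 133, 136, 148, 168, 182, 173, 145, 121]
```

```bash
sed -i 's/-0.1966,0.215/-0.1962,0.215/' h.py; python3 - <<'E'
from h import *
S=sframe()
def pl(n,uv):
    o,v=ray(n,uv);k=((SEAT-o)@S[:,2])/(v@S[:,2]);q=S.T@(o+k*v-SEAT);return q[:2]*1000
for nm,p in(("corner",(310,208)),("L",(225,272)),("R",(385,272)),("Rc",(395,300)),("Lc",(215,285))):
    q=pl("top",(382+(p[0]+.5)/26-.5,180+(p[1]+.5)/26-.5));print(nm,q.round(1),np.hypot(*q).round(1),np.degrees(np.arctan2(q[1],q[0])).round(1))
for p in((300,350),(310,345)):
    q=pl("side",(352+(p[0]+.5)/20-.5,218+(p[1]+.5)/20-.5));print("side",q.round(1),np.hypot(*q).round(1),np.degrees(np.arctan2(q[1],q[0])).round(1))
# shaded/bright edge in side: ray vs corner-edge circle
s=np.load("s_avg.npy").astype(np.float32);g=s.mean(2)
P=lambda z:proj("side",SEAT+S[:,2]*z)[0]
d=P(.03)-P(0);d/=np.linalg.norm(d);e=np.array([-d[1],d[0]])
for z in np.arange(.002,.024,.003):
    p=P(z);o=np.arange(-6,4.01,.1);v=cv2.remap(g,(p[0]+o*e[0]).astype(np.float32)[None],(p[1]+o*e[1]).astype(np.float32)[None],cv2.INTER_LINEAR)[0]
    gr=np.gradient(v);k=np.argmax(gr);kn=np.argmin(gr);X=p+o[k]*e
    ro,rv=ray("side",X);ro=S.T@(ro-SEAT);rv=S.T@rv
    a=rv[:2]@rv[:2];b=2*ro[:2]@rv[:2];c=ro[:2]@ro[:2]-.01131**2
    D=b*b-4*a*c
    an=None
    if D>0:
        t0=(-b-np.sqrt(D))/2/a;q=ro+t0*rv;an=(np.degrees(np.arctan2(q[1],q[0])).round(1),q[2].round(4))
    print(z.round(3),"edge",o[k].round(1),"bg edge",o[kn].round(1),an)
E
```

```text
corner [9.9 1.4] 10.0 8.3
L [1.7 9.2] 9.4 79.3
R [ 3.2 -7.5] 8.1 -66.9
Rc [ 0. -9.] 9.0 -89.8
Lc [ 0.1 10. ] 10.0 89.2
side [-2.1 -7.1] 7.4 -106.2
side [-0.8 -7.4] 7.4 -96.2
0.002 edge -0.5 bg edge -6.0 (np.float64(-92.9), np.float64(0.0172))
0.005 edge -0.1 bg edge -5.7 (np.float64(-88.4), np.float64(0.0202))
0.008 edge -0.2 bg edge -6.0 (np.float64(-89.5), np.float64(0.0231))
0.011 edge -0.1 bg edge -6.0 (np.float64(-88.4), np.float64(0.0261))
0.014 edge -0.5 bg edge -3.8 (np.float64(-92.9), np.float64(0.029))
0.017 edge -1.2 bg edge -4.0 (np.float64(-100.9), np.float64(0.0316))
0.02 edge -0.5 bg edge -4.2 (np.float64(-92.9), np.float64(0.0349))
0.023 edge -1.2 bg edge -3.9 (np.float64(-100.8), np.float64(0.0375))
```

```bash
cat >> h.py <<'E'
def Rtool(yaw_deg,tilt=None):
    "crank x at yaw_deg in base frame (tilt=None: level) or spindle frame; tool x=-crank x, y=crank y, z=-crank z"
    C=Ro.from_euler('z',np.radians(yaw_deg)).as_matrix()
    if tilt is not None: C=tilt@C
    return C@np.diag([-1.,1,-1])
def rel(p,R,p0=None,R0=None):
    st=ctrl.get_state()
    if p0 is None:p0=st["position"];R0=Ro.from_rotvec(st["tool_rot"]).as_matrix()
    d=R0.T@(np.array(p)-p0);w=Ro.from_matrix(R0.T@R).as_rotvec()
    print("t",d.round(4),"r",w.round(4),"|r|deg",np.degrees(np.linalg.norm(w)).round(1))
HUB=np.array([0.5565,0.1455]);CY=-3.8
E
python3 - <<'E'
from h import *
rel([*HUB,0.15],Rtool(CY))
E
```

```text
t [-0.4584 -0.3026  0.0726] r [ 1.000e-04  1.000e-04 -3.265e-01] |r|deg 18.7
```

Call:
{"fn": "carry_out", "kwargs": {"commands": [{"tx": -0.4584,"ty": -0.3026,"tz": 0.03,"rz": -0.3265,"jaw": 1},{"tx": -0.4584,"ty": -0.3026,"tz": 0.03,"rz": -0.3265,"jaw": 1},{"tx": -0.4584,"ty": -0.3026,"tz": 0.03,"rz": -0.3265,"jaw": 1},{"tx": -0.4584,"ty": -0.3026,"tz": 0.03,"rz": -0.3265,"jaw": 1},{"tx": -0.4584,"ty": -0.3026,"tz": 0.0726,"rz": -0.3265,"jaw": 1},{"tx": -0.4584,"ty": -0.3026,"tz": 0.0726,"rz": -0.3265,"jaw": 1},{"tx": -0.4584,"ty": -0.3026,"tz": 0.0726,"rz": -0.3265,"jaw": 1},{"tx": -0.4584,"ty": -0.3026,"tz": 0.0726,"rz": -0.3265,"jaw": 1},{"tx": -0.4584,"ty": -0.3026,"tz": 0.0726,"rz": -0.3265,"jaw": 1},{"tx": -0.4584,"ty": -0.3026,"tz": 0.0726,"rz": -0.3265,"jaw": 1},{"tx": -0.4584,"ty": -0.3026,"tz": 0.0726,"rz": -0.3265,"jaw": 1}], "grip_force": 30}}

```text
invalid input
```

```bash
python3 - <<'E'
from h import *
st=ctrl.get_state();print(st["time"],st["position"],st["joint_positions"].round(3))
rel([*HUB,0.15],Rtool(CY));rel([*HUB,0.011],Rtool(CY))
im=get_image("side");crop(im,240,140,120,110,6,"pics/s1.png")
print(proj("side",[[*HUB,0.15],[*HUB,0.044]]))
E
```

```text
1.1 [0.24887433 0.60049624 0.2225914 ] [-1.164  0.321 -0.07   1.45   0.023  1.371 -0.057]
t [-0.4584 -0.3026  0.0726] r [ 1.000e-04  1.000e-04 -3.265e-01] |r|deg 18.7
t [-0.4584 -0.3026  0.2116] r [ 1.000e-04  1.000e-04 -3.265e-01] |r|deg 18.7
[[286.94091189 177.36292986]
 [288.20187362 204.87138484]]
```

View pics/s1.png

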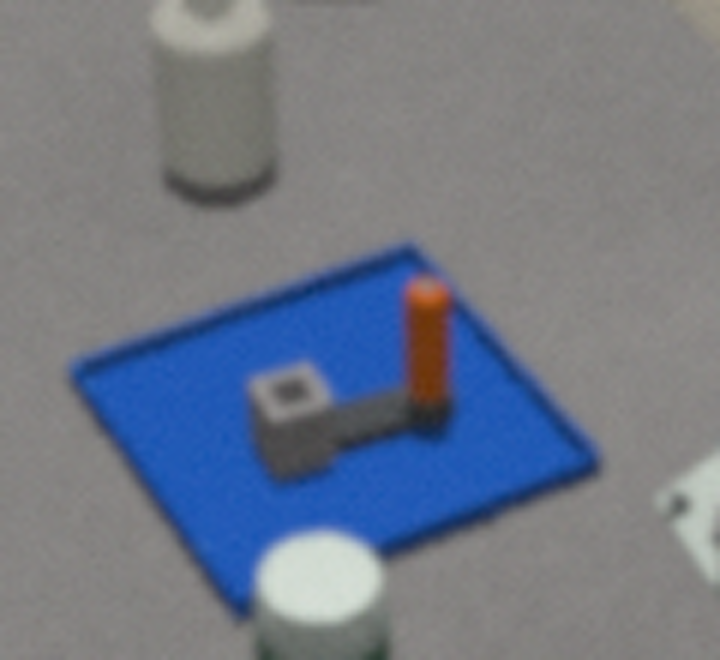

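The side view puts the hub top at (288.2,204.7), matching the predicted (288.2,204.9). The call was refused, so I'll resend it with all the fields filled in.

Call:
{"fn": "carry_out", "kwargs": {"commands": [{"tx": -0.4584,"ty": -0.3026,"tz": 0.03,"rx": 0.0,"ry": 0.0,"rz": -0.3265,"jaw": 1.0},{"tx": -0.4584,"ty": -0.3026,"tz": 0.03,"rx": 0.0,"ry": 0.0,"rz": -0.3265,"jaw": 1.0},{"tx": -0.4584,"ty": -0.3026,"tz": 0.03,"rx": 0.0,"ry": 0.0,"rz": -0.3265,"jaw": 1.0},{"tx": -0.4584,"ty": -0.3026,"tz": 0.03,"rx": 0.0,"ry": 0.0,"rz": -0.3265,"jaw": 1.0},{"tx": -0.4584,"ty": -0.3026,"tz": 0.0726,"rx": 0.0,"ry": 0.0,"rz": -0.3265,"jaw": 1.0},{"tx": -0.4584,"ty": -0.3026,"tz": 0.0726,"rx": 0.0,"ry": 0.0,"rz": -0.3265,"jaw": 1.0},{"tx": -0.4584,"ty": -0.3026,"tz": 0.0726,"rx": 0.0,"ry": 0.0,"rz": -0.3265,"jaw": 1.0},{"tx": -0.4584,"ty": -0.3026,"tz": 0.0726,"rx": 0.0,"ry": 0.0,"rz": -0.3265,"jaw": 1.0},{"tx": -0.4584,"ty": -0.3026,"tz": 0.0726,"rx": 0.0,"ry": 0.0,"rz": -0.3265,"jaw": 1.0},{"tx": -0.4584,"ty": -0.3026,"tz": 0.0726,"rx": 0.0,"ry": 0.0,"rz": -0.3265,"jaw": 1.0},{"tx": -0.4584,"ty": -0.3026,"tz": 0.0726,"rx": 0.0,"ry": 0.0,"rz": -0.3265,"jaw": 1.0}], "grip_force": 30}}

```text
time: 2.52
position: [0.5563, 0.1461, 0.15]
tool_rot: [-0.104, -3.139, -0.001]
ft_force: [-0.0, 0.8, 0.3]
grip_width: 0.999
```

```bash
python3 - <<'E'
from h import *
st=ctrl.get_state();print(st["time"],st["position"],st["joint_positions"].round(3))
rel([*HUB,0.15],Rtool(CY));rel([*HUB,0.011],Rtool(CY))
im=get_image("side");crop(im,240,120,120,110,6,"pics/s2.png")
E
```

```text
2.525 [0.55628355 0.14611961 0.14997265] [-0.525  0.21   0.253  1.745 -0.057  1.194  1.248]
t [-0.0003 -0.0006 -0.    ] r [ 0.0007 -0.0004 -0.    ] |r|deg 0.0
t [-0.0003 -0.0007  0.139 ] r [ 0.0007 -0.0004 -0.    ] |r|deg 0.0
```

View pics/s2.png

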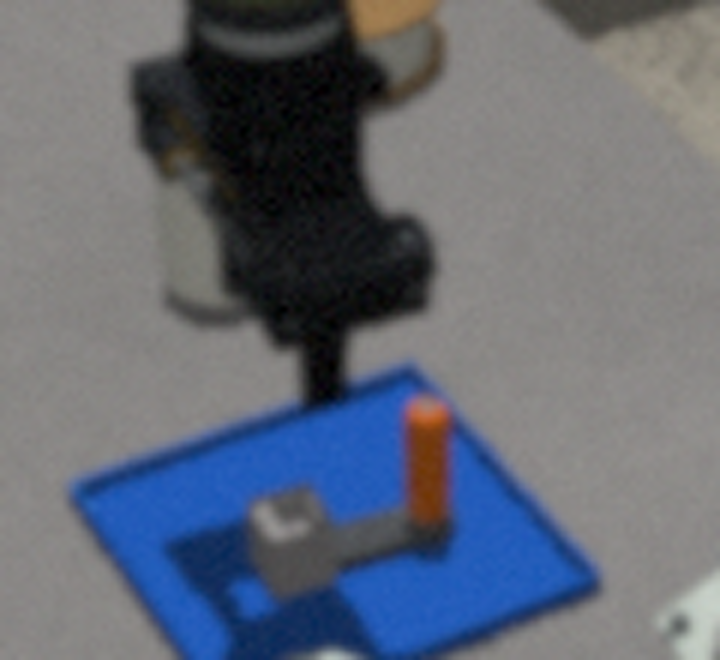

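Call:
{"fn": "carry_out", "kwargs": {"commands": [{"tx": 0,"ty": 0,"tz": 0.05,"rx": 0,"ry": 0,"rz": 0,"jaw": 1.0},{"tx": 0,"ty": 0,"tz": 0.09,"rx": 0,"ry": 0,"rz": 0,"jaw": 1.0},{"tx": 0,"ty": 0,"tz": 0.12,"rx": 0,"ry": 0,"rz": 0,"jaw": 1.0},{"tx": 0,"ty": 0,"tz": 0.139,"rx": 0,"ry": 0,"rz": 0,"jaw": 1.0},{"tx": 0,"ty": 0,"tz": 0.139,"rx": 0,"ry": 0,"rz": 0,"jaw": 1.0},{"tx": 0,"ty": 0,"tz": 0.139,"rx": 0,"ry": 0,"rz": 0,"jaw": 0.3},{"tx": 0,"ty": 0,"tz": 0.139,"rx": 0,"ry": 0,"rz": 0,"jaw": 0.3},{"tx": 0,"ty": 0,"tz": 0.139,"rx": 0,"ry": 0,"rz": 0,"jaw": 0.2},{"tx": 0,"ty": 0,"tz": 0.139,"rx": 0,"ry": 0,"rz": 0,"jaw": 0.1},{"tx": 0,"ty": 0,"tz": 0.139,"rx": 0,"ry": 0,"rz": 0,"jaw": 0.1}], "grip_force": 40}}

```text
time: 3.82
position: [0.5566, 0.1455, 0.0111]
tool_rot: [0.104, 3.14, 0.0]
ft_force: [-0.4, 0.2, 0.2]
grip_width: 0.518
```

Call:
{"fn": "carry_out", "kwargs": {"commands": [{"tx": 0,"ty": 0,"tz": 0,"rx": 0,"ry": 0,"rz": 0,"jaw": 0.1},{"tx": 0,"ty": 0,"tz": 0,"rx": 0,"ry": 0,"rz": 0,"jaw": 0.1},{"tx": 0,"ty": 0,"tz": 0,"rx": 0,"ry": 0,"rz": 0,"jaw": 0.1},{"tx": 0,"ty": 0,"tz": 0,"rx": 0,"ry": 0,"rz": 0,"jaw": 0.1}]}}

```text
time: 4.32
position: [0.5565, 0.1454, 0.011]
tool_rot: [-0.104, -3.14, 0.0]
ft_force: [-0.8, -0.2, 1.2]
grip_width: 0.387
```

Call:
{"fn": "carry_out", "kwargs": {"commands": [{"tx": 0,"ty": 0,"tz": -0.01,"rx": 0,"ry": 0,"rz": 0,"jaw": 0.1},{"tx": 0,"ty": 0,"tz": -0.05,"rx": 0,"ry": 0,"rz": 0,"jaw": 0.1},{"tx": 0,"ty": 0,"tz": -0.1,"rx": 0,"ry": 0,"rz": 0,"jaw": 0.1},{"tx": 0,"ty": 0,"tz": -0.16,"rx": 0,"ry": 0,"rz": 0,"jaw": 0.1},{"tx": 0,"ty": 0,"tz": -0.21,"rx": 0,"ry": 0,"rz": 0,"jaw": 0.1},{"tx": 0,"ty": 0,"tz": -0.26,"rx": 0,"ry": 0,"rz": 0,"jaw": 0.1},{"tx": 0,"ty": 0,"tz": -0.26,"rx": 0,"ry": 0,"rz": 0,"jaw": 0.1},{"tx": 0,"ty": 0,"tz": -0.26,"rx": 0,"ry": 0,"rz": 0,"jaw": 0.1}]}}

```text
time: 5.32
position: [0.5555, 0.1453, 0.2697]
tool_rot: [-0.104, -3.138, 0.001]
ft_force: [-0.3, -0.1, -4.4]
grip_width: 0.383
```

```bash
python3 - <<'E'
from h import *
st=ctrl.get_state();print(st["time"],st["position"],st["joint_positions"].round(3))
S=sframe();print(st["ft_force"],st["grip_width"])
rel(SEAT+S[:,2]*(.007+.032+.03),Rtool(-43,S))
im=get_image("side");crop(im,220,20,200,180,4,"pics/s3.png")
E
```

```text
5.325 [0.55551437 0.14531826 0.26965476] [-0.537  0.141  0.263  1.581 -0.037  1.427  1.234]
[-0.28590635 -0.13536993 -4.44043193] 0.3831563223766299
t [-0.0239 -0.337  -0.0049] r [-0.1883 -0.5056  0.7722] |r|deg 54.0
```

View pics/s3.png

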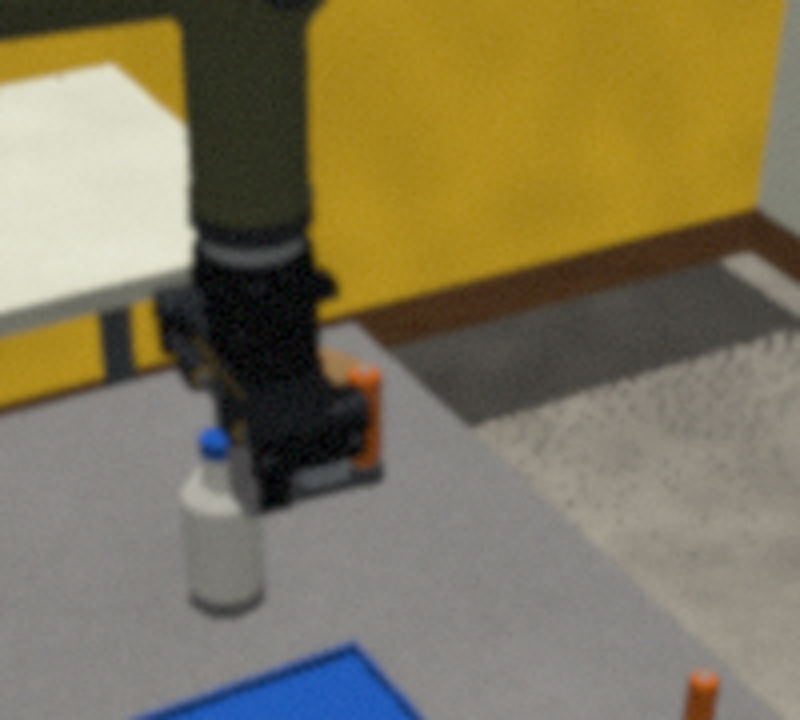

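Call:
{"fn": "carry_out", "kwargs": {"commands": [{"tx": -0.01,"ty": -0.06,"tz": -0.05,"rx": -0.03,"ry": -0.07,"rz": 0.11,"jaw": 0.1},{"tx": -0.0239,"ty": -0.12,"tz": -0.05,"rx": -0.06,"ry": -0.16,"rz": 0.24,"jaw": 0.1},{"tx": -0.0239,"ty": -0.18,"tz": -0.05,"rx": -0.09,"ry": -0.25,"rz": 0.38,"jaw": 0.1},{"tx": -0.0239,"ty": -0.24,"tz": -0.05,"rx": -0.13,"ry": -0.34,"rz": 0.52,"jaw": 0.1},{"tx": -0.0239,"ty": -0.29,"tz": -0.05,"rx": -0.16,"ry": -0.43,"rz": 0.66,"jaw": 0.1},{"tx": -0.0239,"ty": -0.337,"tz": -0.04,"rx": -0.1883,"ry": -0.5056,"rz": 0.7722,"jaw": 0.1},{"tx": -0.0239,"ty": -0.337,"tz": -0.02,"rx": -0.1883,"ry": -0.5056,"rz": 0.7722,"jaw": 0.1},{"tx": -0.0239,"ty": -0.337,"tz": -0.005,"rx": -0.1883,"ry": -0.5056,"rz": 0.7722,"jaw": 0.1},{"tx": -0.0239,"ty": -0.337,"tz": -0.005,"rx": -0.1883,"ry": -0.5056,"rz": 0.7722,"jaw": 0.1},{"tx": -0.0239,"ty": -0.337,"tz": -0.005,"rx": -0.1883,"ry": -0.5056,"rz": 0.7722,"jaw": 0.1}]}}

```text
time: 6.62
position: [0.5586, -0.1916, 0.2762]
tool_rot: [1.093, 2.397, 0.225]
ft_force: [0.8, -0.6, -2.8]
grip_width: 0.391
```

```bash
python3 - <<'E'
from h import *
st=ctrl.get_state();print(st["time"],st["position"],st["joint_positions"].round(3))
S=sframe();print(st["ft_force"],st["grip_width"])
rel(SEAT+S[:,2]*(.007+.032+.03),Rtool(-43,S))
im=get_image("side");crop(im,280,120,160,150,5,"pics/s4.png")
im=get_image("top");crop(im,340,110,110,110,6,"pics/t4.png")
E
```

```text
6.625 [ 0.55861026 -0.19160431  0.27617944] [-0.235 -0.253  0.515  2.002  0.035  0.843  0.998]
[ 0.76331905 -0.63342877 -2.75009898] 0.3905979014279073
t [ 0.0007 -0.0021  0.0005] r [0.0022 0.001  0.0011] |r|deg 0.2
```

View pics/s4.png

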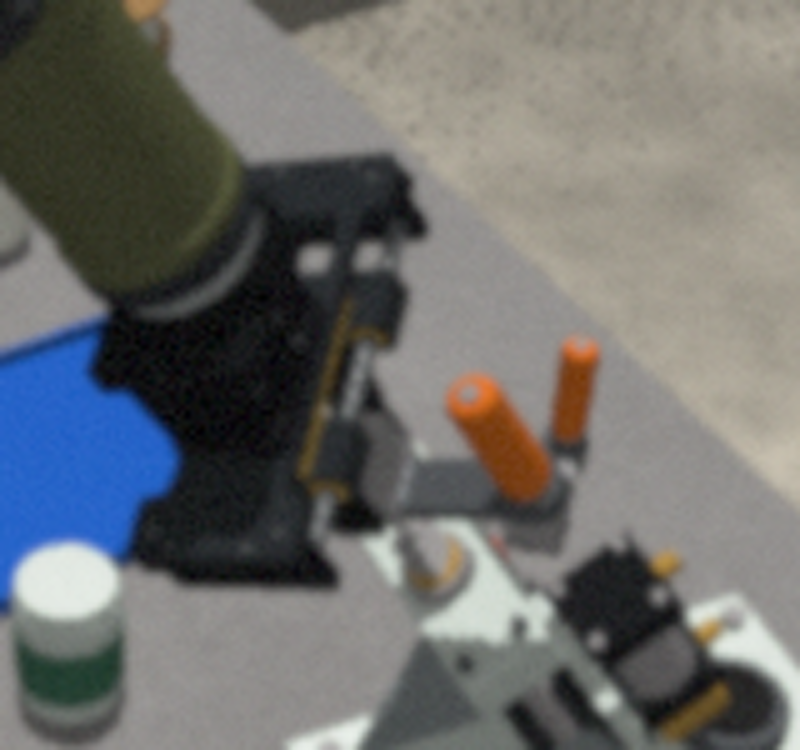

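View pics/t4.png

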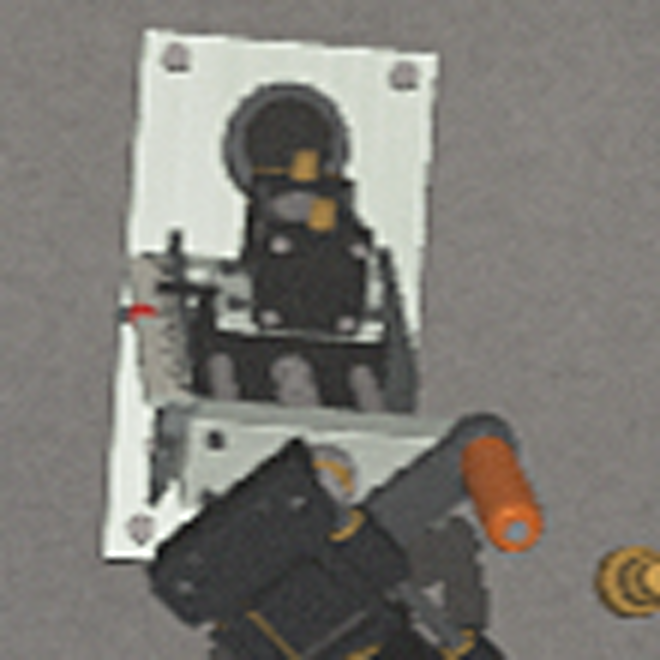

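```bash
python3 - <<'E'
from h import *
S=sframe()
st=ctrl.get_state();p=st["position"];R=Ro.from_rotvec(st["tool_rot"]).as_matrix();print(p)
rel(SEAT+S[:,2]*(.007+.032+.03),Rtool(-43,S))
u=p+.007*R[:,2];k=u-.075*R[:,0]-.082*R[:,2]
print("knob pred side",proj("side",k),"top",proj("top",k))
print("obs two view",two((374.3,198.4),(425.6,197.9)),"pred",k)
E
```

```text
[ 0.55876611 -0.19195292  0.27684737]
t [ 0.0013 -0.0022  0.001 ] r [0.0029 0.0019 0.0007] |r|deg 0.2
knob pred side [[373.59211884 197.94537478]] top [[425.70990439 197.3641447 ]]
obs two view (array([ 0.56287938, -0.24446418,  0.36838101]), np.float64(0.002506138755587331)) pred [ 0.56301561 -0.24386958  0.3692411 ]
```

Call:
{"fn": "carry_out", "kwargs": {"commands": [{"tx": 0.001,"ty": -0.002,"tz": 0.012,"rx": 0,"ry": 0,"rz": 0,"jaw": 0.1},{"tx": 0.001,"ty": -0.002,"tz": 0.025,"rx": 0,"ry": 0,"rz": 0,"jaw": 0.1},{"tx": 0.001,"ty": -0.002,"tz": 0.025,"rx": 0,"ry": 0,"rz": 0,"jaw": 0.1}]}}

```text
time: 7.1
position: [0.5681, -0.1938, 0.251]
tool_rot: [1.096, 2.399, 0.224]
ft_force: [-0.6, 0.7, -3.9]
grip_width: 0.387
```

```bash
python3 - <<'E'
from h import *
S=sframe()
st=ctrl.get_state();print(st["position"],st["ft_force"],st["torque"])
rel(SEAT+S[:,2]*(.007),Rtool(-43,S))
im=get_image("side");crop(im,320,190,90,75,8,"pics/s5.png")
im=get_image("top");crop(im,360,160,80,60,9,"pics/t5.png")
E
```

```text
[ 0.56808195 -0.19380519  0.25103122] [-0.61018411  0.74257091 -3.88236714] [1.45850231e-01 1.11772700e+00 9.89175917e-05]
t [-0.0017  0.0016  0.0359] r [-0.0004 -0.0014 -0.0001] |r|deg 0.1
```

View pics/s5.png

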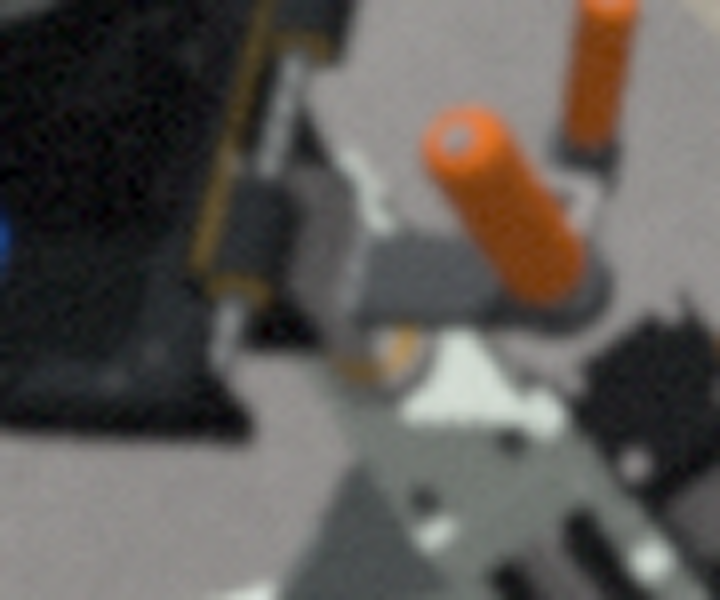

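View pics/t5.png

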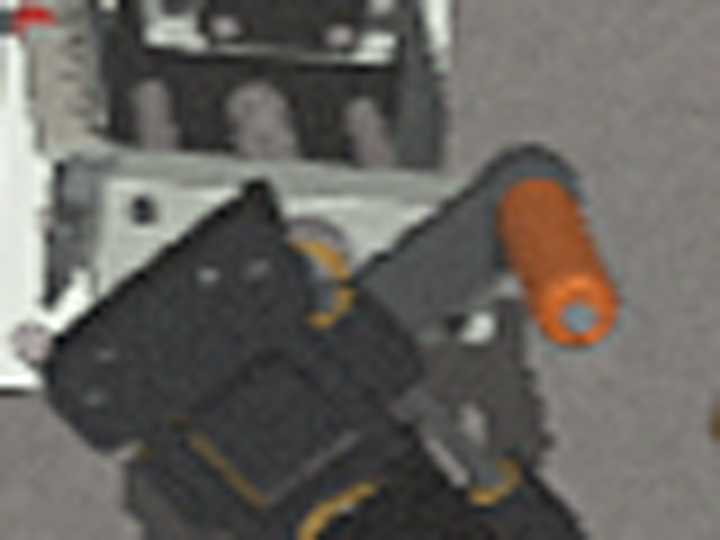

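```bash
python3 - <<'E'
from h import *
S=sframe()
for i in range(3):
    rel(SEAT+S[:,2]*(.007),Rtool(-43,S)); get_image("top"); get_image("top")
E
```

```text
t [-0.0003  0.0009  0.0372] r [ 0.0013  0.0007 -0.0003] |r|deg 0.1
t [0.0002 0.0006 0.0378] r [ 0.0023  0.0017 -0.0005] |r|deg 0.2
t [0.0003 0.0005 0.0379] r [ 0.0026  0.0018 -0.0004] |r|deg 0.2
```

Call:
{"fn": "carry_out", "kwargs": {"commands": [{"tx": 0,"ty": 0.0005,"tz": 0.005,"rx": 0,"ry": 0,"rz": 0,"jaw": 0.1},{"tx": 0,"ty": 0.0005,"tz": 0.009,"rx": 0,"ry": 0,"rz": 0,"jaw": 0.1},{"tx": 0,"ty": 0.0005,"tz": 0.012,"rx": 0,"ry": 0,"rz": 0,"jaw": 0.1},{"tx": 0,"ty": 0.0005,"tz": 0.012,"rx": 0,"ry": 0,"rz": 0,"jaw": 0.1},{"tx": 0,"ty": 0.0005,"tz": 0.012,"rx": 0,"ry": 0,"rz": 0,"jaw": 0.1}]}}

```text
time: 8.12
position: [0.5752, -0.1943, 0.2432]
tool_rot: [1.094, 2.396, 0.226]
ft_force: [2.3, 1.1, -4.2]
grip_width: 0.389
```

```bash
python3 - <<'E'
from h import *
S=sframe()
st=ctrl.get_state();print(S.T@st["ft_force"],st["torque"]);rel(SEAT+S[:,2]*(.007),Rtool(-43,S))
E
```

```text
[-0.22941364  1.28787918 -4.7304577 ] [0.32816072 0.79485006 0.12160834]
t [-0.0001 -0.0002  0.0256] r [ 0.0025  0.0014 -0.0002] |r|deg 0.2
```

Call:
{"fn": "carry_out", "kwargs": {"commands": [{"tx": 0,"ty": 0,"tz": 0.002,"rx": 0,"ry": 0,"rz": 0,"jaw": 0.1},{"tx": 0,"ty": 0,"tz": 0.004,"rx": 0,"ry": 0,"rz": 0,"jaw": 0.1},{"tx": 0,"ty": 0,"tz": 0.005,"rx": 0,"ry": 0,"rz": 0,"jaw": 0.1},{"tx": 0,"ty": 0,"tz": 0.005,"rx": 0,"ry": 0,"rz": 0,"jaw": 0.1}]}}

```text
time: 8.62
position: [0.578, -0.1945, 0.2392]
tool_rot: [1.094, 2.395, 0.226]
ft_force: [4.0, 2.1, -2.1]
grip_width: 0.385
```

```bash
python3 - <<'E'
from h import *
S=sframe()
st=ctrl.get_state();print(S.T@st["ft_force"],S.T@st["torque"]);rel(SEAT+S[:,2]*(.007),Rtool(-43,S))
E
```

```text
[ 2.16971214  2.50491908 -3.7006028 ] [ 0.68929299  0.27025118 -0.08385439]
t [ 0.0001 -0.0006  0.0207] r [ 0.0032  0.0019 -0.0002] |r|deg 0.2
```

Call:
{"fn": "carry_out", "kwargs": {"commands": [{"tx": -0.0003,"ty": 0.001,"tz": 0.003,"rx": 0,"ry": 0,"rz": 0,"jaw": 0.1},{"tx": -0.0003,"ty": 0.001,"tz": 0.006,"rx": 0,"ry": 0,"rz": 0,"jaw": 0.1},{"tx": -0.0003,"ty": 0.001,"tz": 0.009,"rx": 0,"ry": 0,"rz": 0,"jaw": 0.1},{"tx": -0.0003,"ty": 0.001,"tz": 0.009,"rx": 0,"ry": 0,"rz": 0,"jaw": 0.1}]}}

```text
time: 9.12
position: [0.5828, -0.1949, 0.2309]
tool_rot: [1.095, 2.396, 0.225]
ft_force: [4.6, 1.5, -4.5]
grip_width: 0.388
```

```bash
python3 - <<'E'
from h import *
S=sframe()
st=ctrl.get_state();print(S.T@st["ft_force"],S.T@st["torque"]);rel(SEAT+S[:,2]*(.007),Rtool(-43,S))
E
```

```text
[ 1.59463799  1.94622411 -6.15350101] [ 0.38190594  0.34915924 -0.02762009]
t [ 0.0001 -0.0006  0.0111] r [ 0.0016  0.0013 -0.0004] |r|deg 0.1
```

Call:
{"fn": "carry_out", "kwargs": {"commands": [{"tx": -0.0003,"ty": 0.0007,"tz": 0.003,"rx": 0,"ry": 0,"rz": 0,"jaw": 0.1},{"tx": -0.0003,"ty": 0.0007,"tz": 0.006,"rx": 0,"ry": 0,"rz": 0,"jaw": 0.1},{"tx": -0.0003,"ty": 0.0007,"tz": 0.009,"rx": 0,"ry": 0,"rz": 0,"jaw": 0.1},{"tx": -0.0003,"ty": 0.0007,"tz": 0.011,"rx": 0,"ry": 0,"rz": 0,"jaw": 0.1},{"tx": -0.0003,"ty": 0.0007,"tz": 0.012,"rx": 0,"ry": 0,"rz": 0,"jaw": 0.1},{"tx": -0.0003,"ty": 0.0007,"tz": 0.012,"rx": 0,"ry": 0,"rz": 0,"jaw": 0.1}]}}

```text
time: 9.88
position: [0.5892, -0.1953, 0.2211]
tool_rot: [1.095, 2.396, 0.225]
ft_force: [0.0, 0.1, -2.9]
grip_width: 0.39
```

```bash
python3 - <<'E'
from h import *
S=sframe()
st=ctrl.get_state();print(S.T@st["ft_force"],S.T@st["torque"]);rel(SEAT+S[:,2]*(.007),Rtool(-43,S));print(st["joint_positions"].round(3))
im=get_image("side");crop(im,320,190,90,75,8,"pics/s6.png")
E
```

```text
[-1.44821094  0.10219547 -2.49906028] [ 0.0543794   1.10119643 -0.03987601]
t [ 0.0004 -0.0012 -0.0006] r [ 0.0016  0.0009 -0.0004] |r|deg 0.1
[-0.264 -0.133  0.575  2.026 -0.058  0.714  1.074]
```

View pics/s6.png

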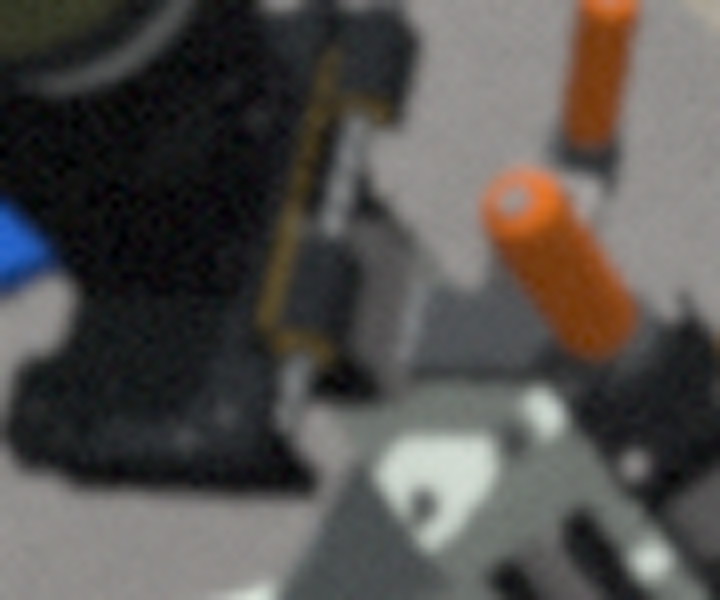

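Call:
{"fn": "carry_out", "kwargs": {"commands": [{"tx": 0,"ty": 0,"tz": 0.001,"rx": 0,"ry": 0,"rz": 0,"jaw": 0.1},{"tx": 0,"ty": 0,"tz": 0.002,"rx": 0,"ry": 0,"rz": 0,"jaw": 0.1},{"tx": 0,"ty": 0,"tz": 0.002,"rx": 0,"ry": 0,"rz": 0,"jaw": 0.1},{"tx": 0,"ty": 0,"tz": 0.002,"rx": 0,"ry": 0,"rz": 0,"jaw": 0.1}]}}

```text
time: 10.42
position: [0.5898, -0.1954, 0.221]
tool_rot: [1.095, 2.396, 0.227]
ft_force: [-12.1, 2.9, 7.7]
grip_width: 0.391
```

```bash
python3 - <<'E'
from h import *
S=sframe()
st=ctrl.get_state();print(S.T@st["ft_force"],S.T@st["torque"]);rel(SEAT+S[:,2]*(.007),Rtool(-43,S))
E
```

```text
[-6.84384251  1.61978459 12.83702987] [ 0.2637689   2.2724632  -0.05053652]
t [ 0.0007 -0.0015 -0.001 ] r [ 0.0027  0.0001 -0.0011] |r|deg 0.2
```

```bash
python3 - <<'E'
from h import *
S=sframe()
P,e=two((379.3,228),(363.2,161.7));print(P,e,S.T@(P-SEAT)*1000)
t=np.load("t_avg.npy")
c=cv2.resize(t[140:185,350:385].astype(np.float32),None,fx=16,fy=16,interpolation=cv2.INTER_CUBIC)
cv2.imwrite("pics/clip.png",np.clip(c,0,255)[:,:,::-1])
E
```

```text
[ 0.68839    -0.12675672  0.12105574] 0.002158204903397571 [  30.15739947   79.35663906 -125.88886618][ WARN:0@0.473] global loadsave.cpp:1063 imwrite_ Unsupported depth image for selected encoder is fallbacked to CV_8U.
```

View pics/clip.png

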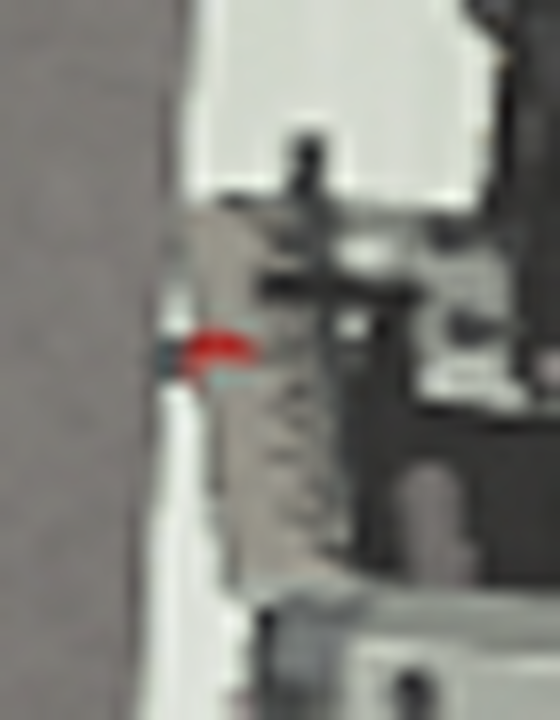

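Call:
{"fn": "carry_out", "kwargs": {"commands": [{"tx": 0,"ty": 0,"tz": -0.001,"rx": 0,"ry": 0,"rz": 0.08,"jaw": 0.1},{"tx": 0,"ty": 0,"tz": -0.001,"rx": 0,"ry": 0,"rz": 0.22,"jaw": 0.1},{"tx": 0,"ty": 0,"tz": -0.001,"rx": 0,"ry": 0,"rz": 0.38,"jaw": 0.1},{"tx": 0,"ty": 0,"tz": -0.001,"rx": 0,"ry": 0,"rz": 0.55,"jaw": 0.1},{"tx": 0,"ty": 0,"tz": -0.001,"rx": 0,"ry": 0,"rz": 0.72,"jaw": 0.1},{"tx": 0,"ty": 0,"tz": -0.001,"rx": 0,"ry": 0,"rz": 0.88,"jaw": 0.1},{"tx": 0,"ty": 0,"tz": -0.001,"rx": 0,"ry": 0,"rz": 0.96,"jaw": 0.1},{"tx": 0,"ty": 0,"tz": -0.001,"rx": 0,"ry": 0,"rz": 1.0,"jaw": 0.1}]}}

```text
time: 11.42
position: [0.5898, -0.1957, 0.2211]
tool_rot: [2.189, 1.636, 0.54]
ft_force: [-3.8, -0.4, -1.1]
grip_width: 0.386
```

```bash
python3 - <<'E'
from h import *
S=sframe()
st=ctrl.get_state();print(S.T@st["ft_force"],S.T@st["torque"]);rel(SEAT+S[:,2]*(.007),Rtool(-43,S));print(st["joint_positions"].round(3))
im=get_image("side");crop(im,300,150,130,110,6,"pics/s7.png")
E
```

```text
[-3.7765331  -0.82891179  0.87996232] [-0.11693115  1.4033592   0.2755011 ]
t [-0.0006 -0.0015 -0.0009] r [ 2.7000e-03  6.0000e-04 -1.0011e+00] |r|deg 57.4
[-0.159 -0.12   0.479  2.022 -0.088  0.713  0.096]
```

View pics/s7.png

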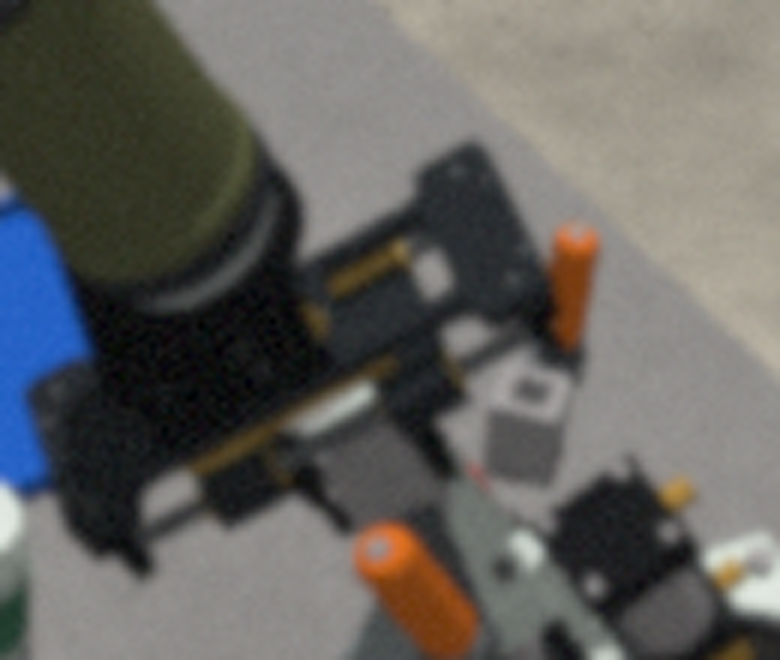

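```bash
python3 - <<'E'
from h import *
S=sframe();P=SEAT+S@np.array([.03,.079,-.126])
for n in("top","side"):
    c=camera_info(n);print(n,"cam",(-c["R"].T@c["t"]).round(3),proj(n,P))
    for i,a in enumerate("xyz"): print(a,((proj(n,P+S[:,i]*.001)-proj(n,P))).round(3))
s=np.load("s_avg.npy")
c=cv2.resize(s[205:260,355:415].astype(np.float32),None,fx=12,fy=12,interpolation=cv2.INTER_CUBIC)
cv2.imwrite("pics/clip_s.png",np.clip(c,0,255).astype(np.uint8)[:,:,::-1])
E
```

```text
top cam [0.515 0.    1.313] [[363.48921537 161.42580467]]
x [[ 0.038 -0.313]]
y [[-0.335 -0.026]]
z [[0.017 0.123]]
side cam [ 0.136 -0.768  0.953] [[378.92048946 228.18734381]]
x [[ 0.309 -0.226]]
y [[-0.185 -0.25 ]]
z [[-0.134 -0.181]]
```

View pics/clip_s.png

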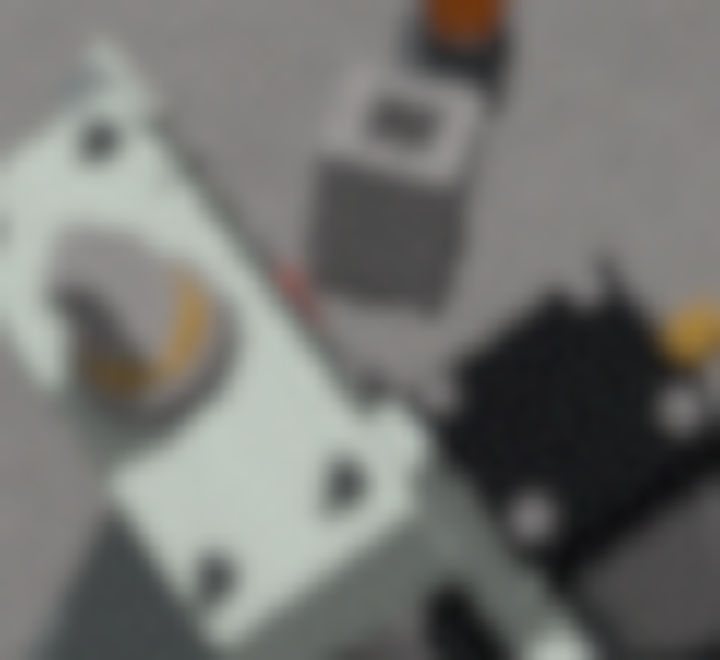

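```bash
python3 - <<'E'
from h import *
S=sframe()
for a,b in (((404.9,226.2),(368.6,148.0)),((385.5,237),(368.6,157.5)),((385.5,237),(366,157.4))):
    P,e=two(a,b);print(P.round(4),e.round(4),(S.T@(P-SEAT)*1000).round(1))
t=np.mean([get_image("top").astype(float) for _ in range(8)],0);np.save("t_avg2.npy",t)
c=cv2.resize(t[140:185,350:390].astype(np.float32),None,fx=14,fy=14,interpolation=cv2.INTER_CUBIC)
cv2.imwrite("pics/clip2.png",np.clip(c,0,255).astype(np.uint8)[:,:,::-1])
E
```

```text
[ 0.7389 -0.1508  0.1226] 0.0259 [  76.7   60.8 -150.9]
[ 0.7019 -0.1448  0.0971] 0.0032 [  31.5   62.9 -154.4]
[ 0.7052 -0.1386  0.0895] 0.0004 [  29.9   69.3 -162.2]
```

View pics/clip2.png

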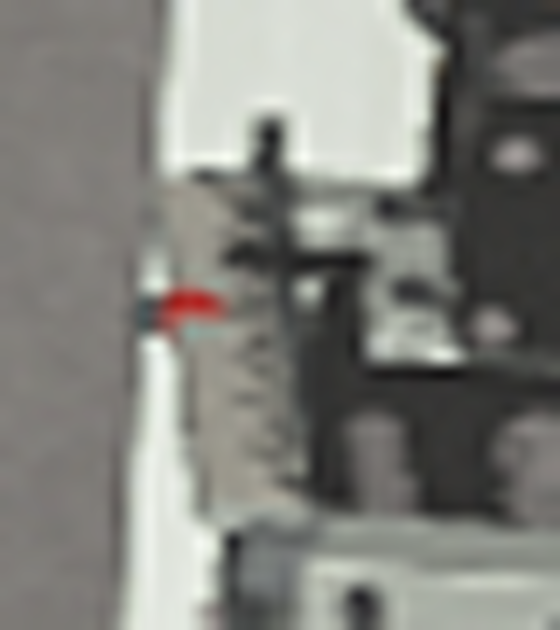

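```bash
python3 - <<'E'
from h import *
s=np.load("s_avg.npy").astype(np.float32)
n=np.array([.804,-.595]);t=np.array([.595,.804])
c0=np.array([379.3,228.])
np.set_printoptions(linewidth=200)
for tt in np.arange(-5,17,1.):
    o=np.arange(-3,5.01,.5);X=c0+tt*t+o[:,None]*n
    v=np.array([cv2.remap(np.ascontiguousarray(s[:,:,k]),X[:,0].astype(np.float32)[None],X[:,1].astype(np.float32)[None],cv2.INTER_LINEAR)[0] for k in range(3)])
    print(tt,"L",v.mean(0).round().astype(int),"R-G",(v[0]-v[1]).round().astype(int))
E
```

```text
-5.0 L [162 147 132 122 119 120 124 128 131 132 133 131 130 127 122 118 111] R-G [-7 -6 -5 -4 -2  0  1  2  2  2  3  2  2  2  2  2  2]
-4.0 L [161 145 130 120 116 117 121 126 129 131 129 127 122 118 112 104  96] R-G [-7 -7 -5 -3 -1  1  2  2  2  2  3  3  2  2  2  2  2]
-3.0 L [164 146 130 119 114 114 120 125 127 126 123 117 111 104  97  90  86] R-G [-7 -6 -4 -1  2  4  5  5  4  3  3  2  2  2  1  1  2]
-2.0 L [163 147 131 116 111 114 117 120 122 117 111 104  97  89  86  82  79] R-G [-6 -5  0  6 12 15 15 11  9  6  3  2  2  1  1  2  2]
-1.0 L [161 145 128 117 111 110 112 113 110 106  99  92  86  82  79  78  77] R-G [-6 -3  3 14 23 25 24 21 14  8  4  3  2  2  2  1  1]
0.0 L [160 144 127 114 108 105 103 102  99  93  87  83  80  78  76  75  75] R-G [-7 -3  5 14 23 30 29 22 15  9  5  3  2  1  1  1  1]
1.0 L [160 143 126 113 103 100  99  96  91  85  81  77  75  75  74  75  75] R-G [-7 -4  2 11 20 24 23 18 12  7  4  2  1  0  0  0  1]
2.0 L [164 145 126 113 103  99 101 100  97  91  85  79  75  74  74  74  75] R-G [-7 -5  0  8 15 20 17 13  9  6  3  2  1  1  0  0  1]
3.0 L [162 146 128 112 106 106 
[... 1137 characters left out ...]
 1  1  2  2  2  3  2  2  2  2]
12.0 L [168 155 141 129 122 113 111 108 105 108 114 117 120 122 123 123 121] R-G [-8 -7 -6 -5 -5 -4 -3 -1  0  1  2  2  2  2  2  2  2]
13.0 L [178 171 165 159 155 149 140 126 116 109 105 106 112 116 116 114 111] R-G [-8 -8 -8 -7 -7 -6 -5 -4 -2 -1  1  2  2  2  2  2  2]
14.0 L [185 183 180 180 177 171 159 146 124 107  99 102 108 111 113 107  96] R-G [-8 -8 -8 -8 -8 -8 -7 -6 -4 -2  0  1  2  2  2  2  1]
15.0 L [185 186 186 186 184 179 168 149 127 105  92  92  97 105 100  94  84] R-G [-8 -9 -9 -9 -9 -8 -8 -7 -5 -3 -1  1  1  2  2  2  2]
16.0 L [185 185 185 186 186 180 171 150 124  98  82  74  72  74  75  70  61] R-G [-9 -9 -9 -9 -8 -8 -8 -7 -5 -3 -2  0  1  1  1  1  1]
```

Call:
{"fn": "carry_out", "kwargs": {"commands": [{"tx": 0,"ty": 0,"tz": 0,"rx": 0,"ry": 0,"rz": 0.1,"jaw": 0.1},{"tx": 0,"ty": 0,"tz": 0,"rx": 0,"ry": 0,"rz": 0.27,"jaw": 0.1},{"tx": 0,"ty": 0,"tz": 0,"rx": 0,"ry": 0,"rz": 0.44,"jaw": 0.1},{"tx": 0,"ty": 0,"tz": 0,"rx": 0,"ry": 0,"rz": 0.61,"jaw": 0.1},{"tx": 0,"ty": 0,"tz": 0,"rx": 0,"ry": 0,"rz": 0.78,"jaw": 0.1},{"tx": 0,"ty": 0,"tz": 0,"rx": 0,"ry": 0,"rz": 0.95,"jaw": 0.1},{"tx": 0,"ty": 0,"tz": 0,"rx": 0,"ry": 0,"rz": 1.12,"jaw": 0.1},{"tx": 0,"ty": 0,"tz": 0,"rx": 0,"ry": 0,"rz": 1.29,"jaw": 0.1},{"tx": 0,"ty": 0,"tz": 0,"rx": 0,"ry": 0,"rz": 1.46,"jaw": 0.1},{"tx": 0,"ty": 0,"tz": 0,"rx": 0,"ry": 0,"rz": 1.6,"jaw": 0.1},{"tx": 0,"ty": 0,"tz": 0,"rx": 0,"ry": 0,"rz": 1.65,"jaw": 0.1}]}}

```text
time: 13.25
position: [0.5896, -0.1953, 0.2209]
tool_rot: [-2.945, 0.545, -0.803]
ft_force: [-6.8, 0.3, 2.7]
grip_width: 0.389
```

```bash
python3 - <<'E'
from h import *
S=sframe()
st=ctrl.get_state();print(S.T@st["ft_force"],S.T@st["torque"]);rel(SEAT+S[:,2]*(.007),Rtool(-43,S));print(st["joint_positions"].round(3))
im=get_image("side");crop(im,300,150,130,110,6,"pics/s8.png")
E
```

```text
[-4.56669406 -0.38667857  5.70287617] [-0.14573955  1.77273245  0.43738449]
t [-0.0011  0.001  -0.001 ] r [ 2.0000e-03 -2.1000e-03 -2.6509e+00] |r|deg 151.9
[-0.013 -0.107  0.342  2.018 -0.122  0.714 -1.529]
```

View pics/s8.png

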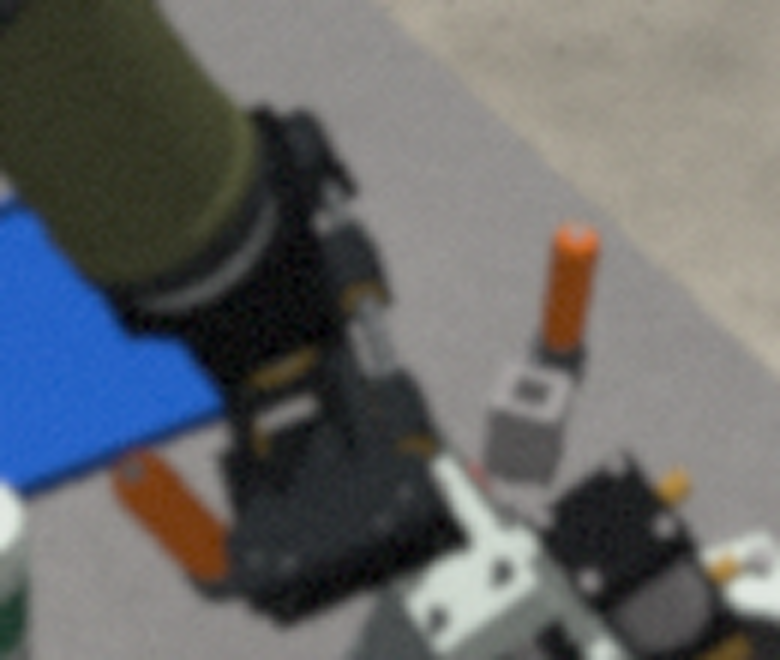

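Call:
{"fn": "carry_out", "kwargs": {"commands": [{"tx": 0,"ty": 0,"tz": 0,"rx": 0,"ry": 0,"rz": 0.1,"jaw": 0.1},{"tx": 0,"ty": 0,"tz": 0,"rx": 0,"ry": 0,"rz": 0.27,"jaw": 0.1},{"tx": 0,"ty": 0,"tz": 0,"rx": 0,"ry": 0,"rz": 0.44,"jaw": 0.1},{"tx": 0,"ty": 0,"tz": 0,"rx": 0,"ry": 0,"rz": 0.61,"jaw": 0.1},{"tx": 0,"ty": 0,"tz": 0,"rx": 0,"ry": 0,"rz": 0.78,"jaw": 0.1},{"tx": 0,"ty": 0,"tz": 0,"rx": 0,"ry": 0,"rz": 0.92,"jaw": 0.1},{"tx": 0,"ty": 0,"tz": 0,"rx": 0,"ry": 0,"rz": 1.0,"jaw": 0.1},{"tx": 0,"ty": 0,"tz": 0,"rx": 0,"ry": 0,"rz": 1.0,"jaw": 0.1}]}}

```text
time: 14.3
position: [0.5898, -0.1951, 0.221]
tool_rot: [-2.163, 1.757, -0.628]
ft_force: [-6.0, 1.3, 1.5]
grip_width: 0.387
```

```bash
python3 - <<'E'
from h import *
S=sframe()
st=ctrl.get_state();print(S.T@st["ft_force"],S.T@st["torque"]);rel(SEAT+S[:,2]*(.007),Rtool(-43,S));print(st["joint_positions"].round(3))
E
```

```text
[-4.47990864  0.69999337  4.37146196] [0.06794253 1.70491654 0.10235259]
t [ 0.0004  0.0017 -0.0009] r [-6.0000e-04  3.2000e-03  2.6335e+00] |r|deg 150.9
[ 0.066 -0.101  0.268  2.016 -0.138  0.715 -2.515]
```

Call:
{"fn": "carry_out", "kwargs": {"commands": [{"tx": 0,"ty": 0,"tz": 0,"rx": 0,"ry": 0,"rz": 0,"jaw": 0.72},{"tx": 0,"ty": 0,"tz": 0,"rx": 0,"ry": 0,"rz": 0,"jaw": 0.72},{"tx": 0,"ty": 0,"tz": -0.002,"rx": 0,"ry": 0,"rz": 0,"jaw": 0.72},{"tx": 0,"ty": 0,"tz": -0.01,"rx": 0,"ry": 0,"rz": 0,"jaw": 0.72},{"tx": 0,"ty": 0,"tz": -0.016,"rx": 0,"ry": 0,"rz": 0,"jaw": 0.72},{"tx": 0,"ty": 0,"tz": -0.016,"rx": 0,"ry": 0,"rz": 0,"jaw": 0.72}]}}

```text
time: 15.05
position: [0.5822, -0.1946, 0.2356]
tool_rot: [-2.161, 1.758, -0.631]
ft_force: [0.3, 0.1, -0.2]
grip_width: 0.719
```

```bash
python3 - <<'E'
from h import *
S=sframe()
st=ctrl.get_state();print(S.T@st["ft_force"],S.T@st["torque"]);rel(SEAT+S[:,2]*(.007),Rtool(-43,S));print(st["joint_positions"].round(3))
im=get_image("side");crop(im,300,150,130,110,6,"pics/s9.png")
E
```

```text
[ 0.16829483  0.14156305 -0.32344706] [ 0.06144693  0.66005465 -0.01853712]
t [-0.0001  0.0023  0.0155] r [-2.5000e-03  5.2000e-03  2.6327e+00] |r|deg 150.8
[ 0.069 -0.131  0.264  2.012 -0.123  0.745 -2.528]
```

View pics/s9.png

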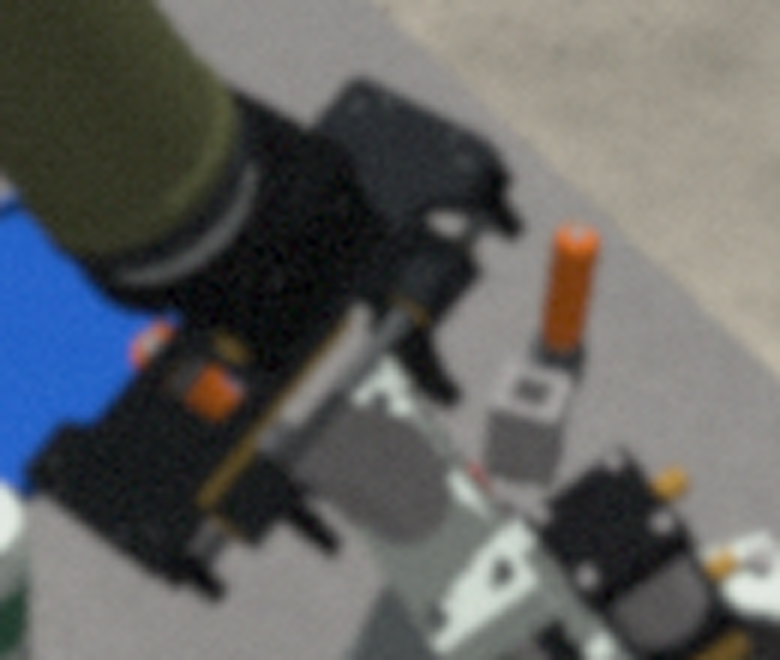

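Call:
{"fn": "carry_out", "kwargs": {"commands": [{"tx": 0,"ty": 0,"tz": 0,"rx": 0,"ry": 0,"rz": -0.15,"jaw": 0.72},{"tx": 0,"ty": 0,"tz": 0,"rx": 0,"ry": 0,"rz": -0.33,"jaw": 0.72},{"tx": 0,"ty": 0,"tz": 0,"rx": 0,"ry": 0,"rz": -0.51,"jaw": 0.72},{"tx": 0,"ty": 0,"tz": 0,"rx": 0,"ry": 0,"rz": -0.69,"jaw": 0.72},{"tx": 0,"ty": 0,"tz": 0,"rx": 0,"ry": 0,"rz": -0.87,"jaw": 0.72},{"tx": 0,"ty": 0,"tz": 0,"rx": 0,"ry": 0,"rz": -1.05,"jaw": 0.72},{"tx": 0,"ty": 0,"tz": 0,"rx": 0,"ry": 0,"rz": -1.23,"jaw": 0.72},{"tx": 0,"ty": 0,"tz": 0,"rx": 0,"ry": 0,"rz": -1.41,"jaw": 0.72},{"tx": 0,"ty": 0,"tz": 0,"rx": 0,"ry": 0,"rz": -1.57,"jaw": 0.72}]}}

```text
time: 16.23
position: [0.5818, -0.1944, 0.2341]
tool_rot: [2.917, 0.307, 0.772]
ft_force: [0.5, -0.4, -0.1]
grip_width: 0.722
```

Call:
{"fn": "carry_out", "kwargs": {"commands": [{"tx": 0,"ty": 0,"tz": 0,"rx": 0,"ry": 0,"rz": -0.15,"jaw": 0.72},{"tx": 0,"ty": 0,"tz": 0,"rx": 0,"ry": 0,"rz": -0.33,"jaw": 0.72},{"tx": 0,"ty": 0,"tz": 0,"rx": 0,"ry": 0,"rz": -0.51,"jaw": 0.72},{"tx": 0,"ty": 0,"tz": 0,"rx": 0,"ry": 0,"rz": -0.69,"jaw": 0.72},{"tx": 0,"ty": 0,"tz": 0,"rx": 0,"ry": 0,"rz": -0.87,"jaw": 0.72},{"tx": 0,"ty": 0,"tz": 0,"rx": 0,"ry": 0,"rz": -1.05,"jaw": 0.72},{"tx": 0,"ty": 0,"tz": 0,"rx": 0,"ry": 0,"rz": -1.23,"jaw": 0.72},{"tx": 0,"ty": 0,"tz": 0,"rx": 0,"ry": 0,"rz": -1.41,"jaw": 0.72},{"tx": 0,"ty": 0,"tz": 0,"rx": 0,"ry": 0,"rz": -1.57,"jaw": 0.72},{"tx": 0,"ty": 0,"tz": 0,"rx": 0,"ry": 0,"rz": -1.57,"jaw": 0.72}]}}

```text
time: 17.48
position: [0.5819, -0.1943, 0.2342]
tool_rot: [1.691, 2.072, 0.394]
ft_force: [-0.1, 0.2, -0.3]
grip_width: 0.72
```

```bash
python3 - <<'E'
from h import *
S=sframe()
st=ctrl.get_state();print(S.T@st["ft_force"],S.T@st["torque"]);rel(SEAT+S[:,2]*(.007),Rtool(-43,S));print(st["joint_positions"].round(3))
p=st["position"];print("TCP in S",(S.T@(p-SEAT)*1000).round(1))
im=get_image("side");crop(im,300,150,130,110,6,"pics/s10.png")
E
```

```text
[-0.21064535  0.17847272 -0.17807489] [-0.01729824  0.69795614  0.03593888]
t [-0.0005 -0.0015  0.0145] r [ 2.300e-03  4.000e-04 -5.119e-01] |r|deg 29.3
[-0.275 -0.166  0.577  2.022 -0.024  0.744  0.535]
TCP in S [ 1.2  0.9 21.5]
```

View pics/s10.png

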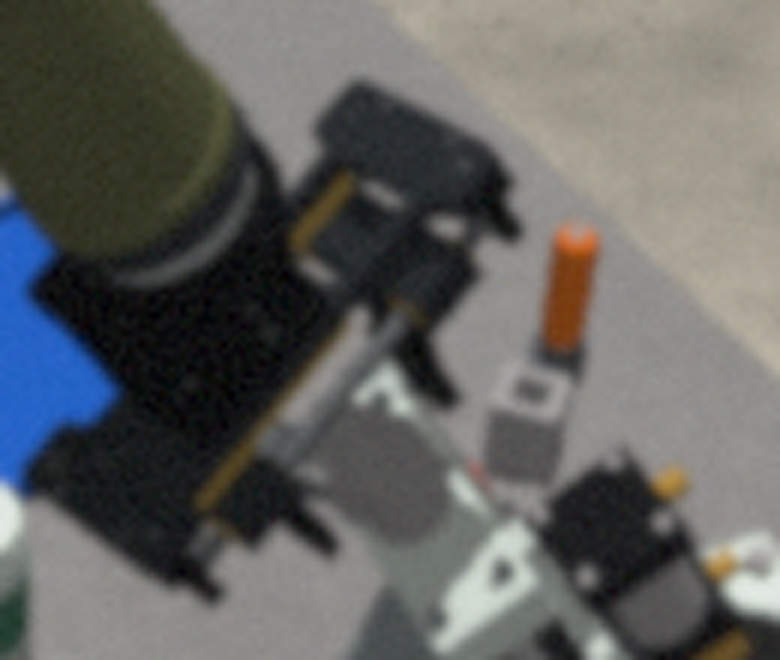

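Call:
{"fn": "carry_out", "kwargs": {"commands": [{"tx": 0,"ty": 0,"tz": 0.008,"rx": 0,"ry": 0,"rz": 0,"jaw": 0.72},{"tx": 0,"ty": 0,"tz": 0.014,"rx": 0,"ry": 0,"rz": 0,"jaw": 0.5},{"tx": 0,"ty": 0,"tz": 0.015,"rx": 0,"ry": 0,"rz": 0,"jaw": 0.1},{"tx": 0,"ty": 0,"tz": 0.015,"rx": 0,"ry": 0,"rz": 0,"jaw": 0.1},{"tx": 0,"ty": 0,"tz": 0.015,"rx": 0,"ry": 0,"rz": 0,"jaw": 0.1},{"tx": 0,"ty": 0,"tz": 0.015,"rx": 0,"ry": 0,"rz": 0,"jaw": 0.1},{"tx": 0,"ty": 0,"tz": 0.015,"rx": 0,"ry": 0,"rz": 0,"jaw": 0.1},{"tx": 0,"ty": 0,"tz": 0.015,"rx": 0,"ry": 0,"rz": 0,"jaw": 0.1}]}}

```text
time: 18.52
position: [0.5891, -0.1953, 0.2211]
tool_rot: [1.689, 2.074, 0.393]
ft_force: [0.6, -0.8, -3.0]
grip_width: 0.432
```

Call:
{"fn": "carry_out", "kwargs": {"commands": [{"tx": 0,"ty": 0,"tz": 0,"rx": 0,"ry": 0,"rz": 0.1,"jaw": 0.1},{"tx": 0,"ty": 0,"tz": 0,"rx": 0,"ry": 0,"rz": 0.27,"jaw": 0.1},{"tx": 0,"ty": 0,"tz": 0,"rx": 0,"ry": 0,"rz": 0.44,"jaw": 0.1},{"tx": 0,"ty": 0,"tz": 0,"rx": 0,"ry": 0,"rz": 0.61,"jaw": 0.1},{"tx": 0,"ty": 0,"tz": 0,"rx": 0,"ry": 0,"rz": 0.78,"jaw": 0.1},{"tx": 0,"ty": 0,"tz": 0,"rx": 0,"ry": 0,"rz": 0.95,"jaw": 0.1},{"tx": 0,"ty": 0,"tz": 0,"rx": 0,"ry": 0,"rz": 1.12,"jaw": 0.1},{"tx": 0,"ty": 0,"tz": 0,"rx": 0,"ry": 0,"rz": 1.29,"jaw": 0.1},{"tx": 0,"ty": 0,"tz": 0,"rx": 0,"ry": 0,"rz": 1.46,"jaw": 0.1},{"tx": 0,"ty": 0,"tz": 0,"rx": 0,"ry": 0,"rz": 1.57,"jaw": 0.1}]}}

```text
time: 19.77
position: [0.5897, -0.1952, 0.2216]
tool_rot: [2.92, 0.295, 0.774]
ft_force: [2.1, -0.6, -2.8]
grip_width: 0.429
```

```bash
python3 - <<'E'
from h import *
S=sframe()
st=ctrl.get_state();print(S.T@st["ft_force"],S.T@st["torque"],st["grip_width"]);rel(SEAT+S[:,2]*(.007),Rtool(-43,S));print(st["joint_positions"].round(3))
p=st["position"];print("TCP in S",(S.T@(p-SEAT)*1000).round(1))
im=get_image("side");crop(im,300,150,130,110,6,"pics/s11.png")
E
```

```text
[ 0.41554235 -0.33570333 -3.51660676] [-0.02854444  0.6714084   0.37234521] 0.42875600287714377
t [-0.0019  0.0002 -0.0004] r [ 3.4000e-03 -1.3000e-03 -2.0833e+00] |r|deg 119.4
[-0.117 -0.117  0.439  2.021 -0.097  0.714 -0.98 ]
TCP in S [1.8 0.8 6.6]
```

View pics/s11.png

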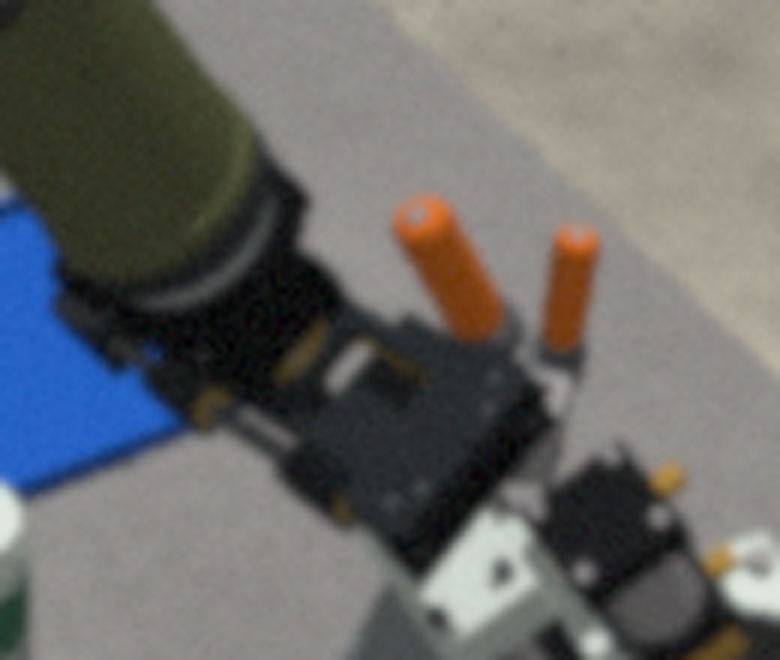

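```bash
python3 - <<'E'
from h import *
im=get_image("top");crop(im,345,125,90,90,8,"pics/t11.png")
st=ctrl.get_state();R=Ro.from_rotvec(st["tool_rot"]).as_matrix();p=st["position"]
u=p+.007*R[:,2]
for sg in(1,-1):
  k=u+sg*.075*R[:,0]-.082*R[:,2];print(sg,proj("top",k),proj("side",k))
E
```

```text
1 [[392.15306939 177.86394378]] [[373.68176741 188.13182056]]
-1 [[401.61532561 228.67532256]] [[330.11737021 240.82652047]]
```

View pics/t11.png

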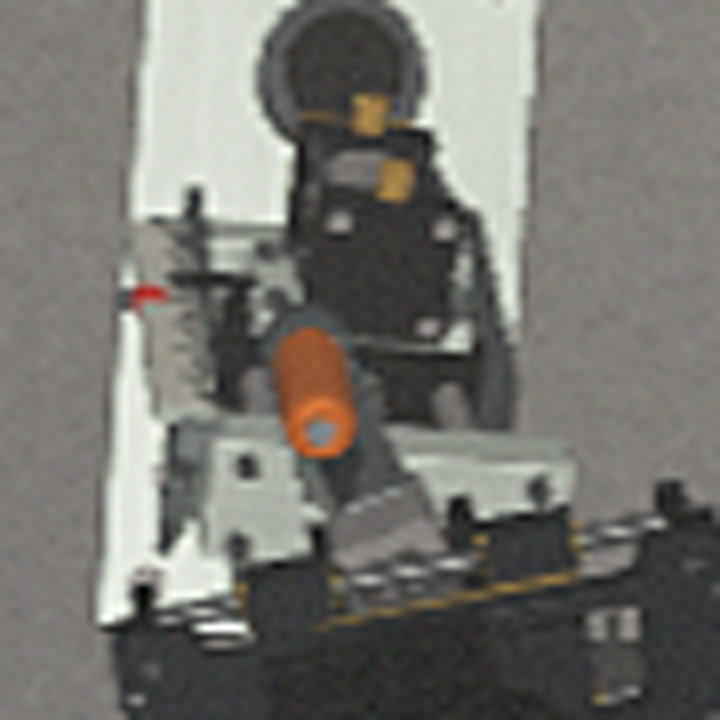

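Call:
{"fn": "carry_out", "kwargs": {"commands": [{"tx": 0,"ty": 0,"tz": 0,"rx": 0,"ry": 0,"rz": 0.1,"jaw": 0.1},{"tx": 0,"ty": 0,"tz": 0,"rx": 0,"ry": 0,"rz": 0.27,"jaw": 0.1},{"tx": 0,"ty": 0,"tz": 0,"rx": 0,"ry": 0,"rz": 0.44,"jaw": 0.1},{"tx": 0,"ty": 0,"tz": 0,"rx": 0,"ry": 0,"rz": 0.61,"jaw": 0.1},{"tx": 0,"ty": 0,"tz": 0,"rx": 0,"ry": 0,"rz": 0.78,"jaw": 0.1},{"tx": 0,"ty": 0,"tz": 0,"rx": 0,"ry": 0,"rz": 0.95,"jaw": 0.1},{"tx": 0,"ty": 0,"tz": 0,"rx": 0,"ry": 0,"rz": 1.12,"jaw": 0.1},{"tx": 0,"ty": 0,"tz": 0,"rx": 0,"ry": 0,"rz": 1.29,"jaw": 0.1},{"tx": 0,"ty": 0,"tz": 0,"rx": 0,"ry": 0,"rz": 1.46,"jaw": 0.1},{"tx": 0,"ty": 0,"tz": 0,"rx": 0,"ry": 0,"rz": 1.55,"jaw": 0.1},{"tx": 0,"ty": 0,"tz": 0,"rx": 0,"ry": 0,"rz": 1.57,"jaw": 0.1}]}}

```text
time: 21.25
position: [0.5897, -0.1955, 0.2216]
tool_rot: [-2.164, 1.756, -0.63]
ft_force: [1.5, -1.8, -2.2]
grip_width: 0.43
```

```bash
python3 - <<'E'
from h import *
S=sframe()
st=ctrl.get_state();print(S.T@st["ft_force"],S.T@st["torque"],st["grip_width"]);rel(SEAT+S[:,2]*(.007),Rtool(-43,S));print(st["joint_positions"].round(3))
im=get_image("top");crop(im,345,125,90,90,8,"pics/t12.png")
R=Ro.from_rotvec(st["tool_rot"]).as_matrix();p=st["position"]
print((S.T@(p-SEAT)*1000).round(1))
u=p+.007*R[:,2];k=u+.075*R[:,0]-.082*R[:,2];print(proj("top",k),proj("side",k))
E
```

```text
[ 0.32802983 -1.59437883 -2.76501127] [-0.29943716  0.39635632  0.26272514] 0.4302469433107187
t [-0.      0.0018 -0.0004] r [-2.0000e-03  3.7000e-03  2.6348e+00] |r|deg 151.0
[ 0.018 -0.106  0.313  2.017 -0.127  0.715 -2.522]
[1.7 0.6 6.6]
[[426.63984192 198.20384754]] [[376.72551983 229.57487571]]
```

View pics/t12.png

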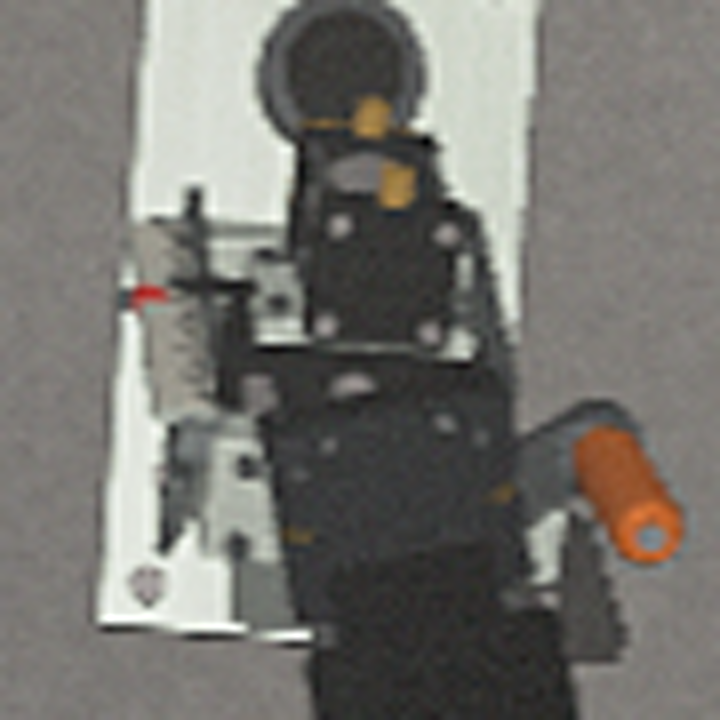

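```bash
cat > side.py <<'E'
from h import *
import sys
s=np.mean([get_image("side").astype(np.float32) for _ in range(8)],0).astype(np.float32);t=np.mean([get_image("top").astype(np.float32) for _ in range(4)],0)
np.save("s_%s.npy"%sys.argv[1],s);np.save("t_%s.npy"%sys.argv[1],t)
a=cv2.resize(s[212:246,362:396],None,fx=16,fy=16,interpolation=cv2.INTER_CUBIC);a=np.clip((a-60)/120*255,0,255)
b=cv2.resize(t[145:175,355:380].astype(np.float32),None,fx=18,fy=18,interpolation=cv2.INTER_CUBIC)
cv2.imwrite("pics/ps_%s.png"%sys.argv[1],np.clip(a,0,255).astype(np.uint8)[:,:,::-1]);cv2.imwrite("pics/pt_%s.png"%sys.argv[1],np.clip(b,0,255).astype(np.uint8)[:,:,::-1])
E
python3 side.py a
```

```text
(no output)
```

View pics/ps_a.png

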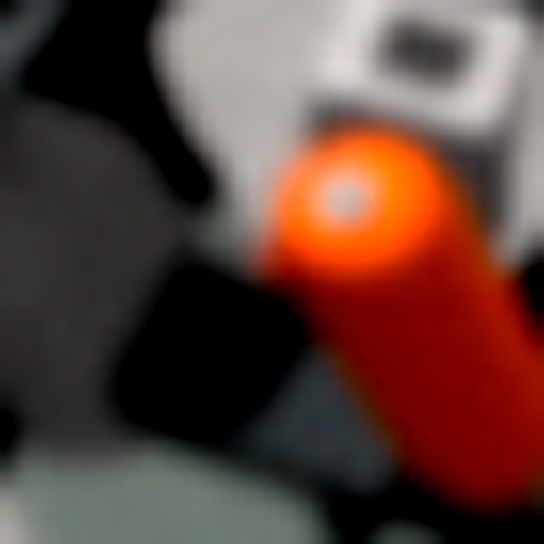

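View pics/pt_a.png

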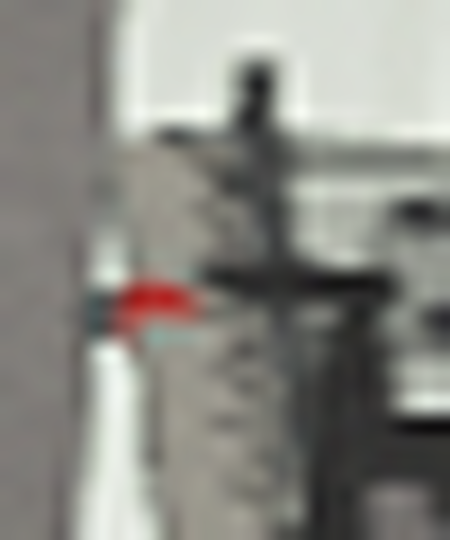

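Call:
{"fn": "carry_out", "kwargs": {"commands": [{"tx": 0,"ty": 0,"tz": 0,"rx": 0,"ry": 0,"rz": 0,"jaw": 0.72},{"tx": 0,"ty": 0,"tz": 0,"rx": 0,"ry": 0,"rz": 0,"jaw": 0.72},{"tx": 0,"ty": 0,"tz": -0.002,"rx": 0,"ry": 0,"rz": 0,"jaw": 0.72},{"tx": 0,"ty": 0,"tz": -0.01,"rx": 0,"ry": 0,"rz": 0,"jaw": 0.72},{"tx": 0,"ty": 0,"tz": -0.016,"rx": 0,"ry": 0,"rz": 0,"jaw": 0.72},{"tx": 0,"ty": 0,"tz": -0.016,"rx": 0,"ry": 0,"rz": 0,"jaw": 0.72}]}}

```text
time: 22.65
position: [0.5816, -0.1946, 0.2364]
tool_rot: [-2.161, 1.758, -0.63]
ft_force: [-0.4, 0.7, -0.9]
grip_width: 0.717
```

```bash
cat > kn.py <<'E'
from h import *
import sys
S=sframe()
im=get_image("top");crop(im,345,125,90,90,8,"pics/%s.png"%sys.argv[1])
hsv=cv2.cvtColor(im,cv2.COLOR_RGB2HSV)
# knob end centre: grey disc inside orange -> use prediction table angle->pixel of knob top end
st=ctrl.get_state();p=st["position"];R=Ro.from_rotvec(st["tool_rot"]).as_matrix()
C=SEAT+S@np.array([.0015,.0006,0])
print("TCP S mm",(S.T@(p-SEAT)*1000).round(1),"tool x angle in S",np.degrees(np.arctan2(*(S.T@R[:,0])[[1,0]])).round(1),"j7",st["joint_positions"][6].round(3),"F",(S.T@st["ft_force"]).round(1))
for a in range(-180,180,10):
    k=C+S@np.array([.075*np.cos(np.radians(a)),.075*np.sin(np.radians(a)),.082]);q=proj("top",k)[0];print(a,((q-[345,125]+.5)*8).round().astype(int).tolist(),end=" ")
E
python3 kn.py t13
```

```text
TCP S mm [ 1.8  0.6 23.1] tool x angle in S -72.2 j7 -2.538 F [ 0.2 -0.5 -0.2]
-180 [386, 838] -170 [426, 839] -160 [466, 833] -150 [505, 821] -140 [541, 804] -130 [574, 782] -120 [603, 755] -110 [627, 725] -100 [644, 691] -90 [655, 656] -80 [659, 619] -70 [656, 583] -60 [645, 548] -50 [628, 515] -40 [603, 486] -30 [573, 461] -20 [538, 442] -10 [499, 429] 0 [457, 422] 10 [415, 422] 20 [372, 429] 30 [332, 443] 40 [294, 462] 50 [261, 487] 60 [232, 516] 70 [210, 548] 80 [195, 583] 90 [186, 619] 100 [185, 655] 110 [191, 691] 120 [203, 724] 130 [222, 754] 140 [247, 781] 150 [277, 803] 160 [311, 821] 170 [347, 832]
```

View pics/t13.png

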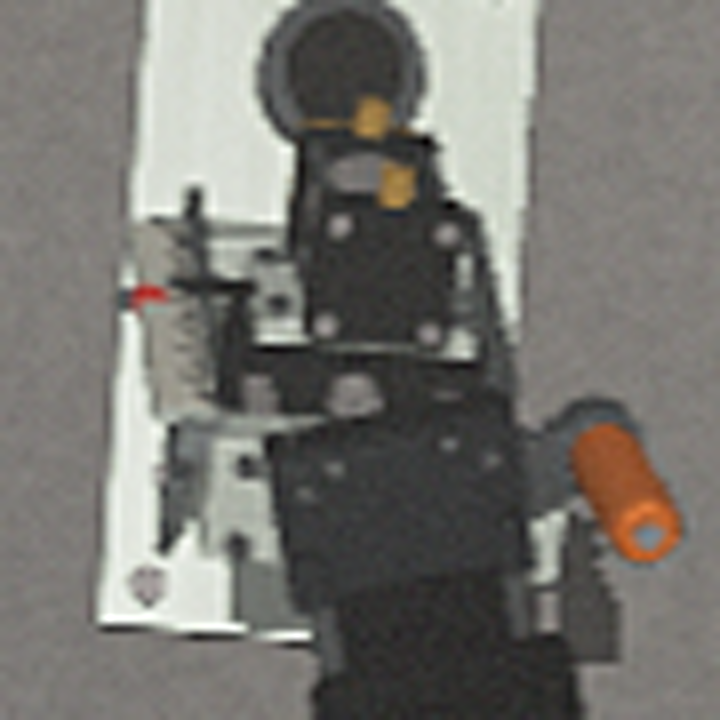

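Call:
{"fn": "carry_out", "kwargs": {"commands": [{"tx": 0,"ty": 0,"tz": 0,"rx": 0,"ry": 0,"rz": -0.16,"jaw": 0.72},{"tx": 0,"ty": 0,"tz": 0,"rx": 0,"ry": 0,"rz": -0.34,"jaw": 0.72},{"tx": 0,"ty": 0,"tz": 0,"rx": 0,"ry": 0,"rz": -0.52,"jaw": 0.72},{"tx": 0,"ty": 0,"tz": 0,"rx": 0,"ry": 0,"rz": -0.7,"jaw": 0.72},{"tx": 0,"ty": 0,"tz": 0,"rx": 0,"ry": 0,"rz": -0.88,"jaw": 0.72},{"tx": 0,"ty": 0,"tz": 0,"rx": 0,"ry": 0,"rz": -1.06,"jaw": 0.72},{"tx": 0,"ty": 0,"tz": 0,"rx": 0,"ry": 0,"rz": -1.24,"jaw": 0.72},{"tx": 0,"ty": 0,"tz": 0,"rx": 0,"ry": 0,"rz": -1.42,"jaw": 0.72},{"tx": 0,"ty": 0,"tz": 0,"rx": 0,"ry": 0,"rz": -1.6,"jaw": 0.72},{"tx": 0,"ty": 0,"tz": 0,"rx": 0,"ry": 0,"rz": -1.715,"jaw": 0.72}]}}

```text
time: 23.95
position: [0.5813, -0.1943, 0.2349]
tool_rot: [2.857, 0.511, 0.75]
ft_force: [0.1, -0.4, -1.0]
grip_width: 0.719
```

Call:
{"fn": "carry_out", "kwargs": {"commands": [{"tx": 0,"ty": 0,"tz": 0,"rx": 0,"ry": 0,"rz": -0.16,"jaw": 0.72},{"tx": 0,"ty": 0,"tz": 0,"rx": 0,"ry": 0,"rz": -0.34,"jaw": 0.72},{"tx": 0,"ty": 0,"tz": 0,"rx": 0,"ry": 0,"rz": -0.52,"jaw": 0.72},{"tx": 0,"ty": 0,"tz": 0,"rx": 0,"ry": 0,"rz": -0.7,"jaw": 0.72},{"tx": 0,"ty": 0,"tz": 0,"rx": 0,"ry": 0,"rz": -0.88,"jaw": 0.72},{"tx": 0,"ty": 0,"tz": 0,"rx": 0,"ry": 0,"rz": -1.06,"jaw": 0.72},{"tx": 0,"ty": 0,"tz": 0,"rx": 0,"ry": 0,"rz": -1.24,"jaw": 0.72},{"tx": 0,"ty": 0,"tz": 0,"rx": 0,"ry": 0,"rz": -1.42,"jaw": 0.72},{"tx": 0,"ty": 0,"tz": 0,"rx": 0,"ry": 0,"rz": -1.6,"jaw": 0.72},{"tx": 0,"ty": 0,"tz": 0,"rx": 0,"ry": 0,"rz": -1.715,"jaw": 0.72},{"tx": 0,"ty": 0,"tz": 0,"rx": 0,"ry": 0,"rz": -1.715,"jaw": 0.72}]}}

```text
time: 25.32
position: [0.5814, -0.1942, 0.2351]
tool_rot: [1.36, 2.273, 0.3]
ft_force: [0.1, -0.4, 0.2]
grip_width: 0.722
```

```bash
python3 kn.py t14
```

```text
TCP S mm [ 1.3  0.9 22.5] tool x angle in S 124.3 j7 0.787 F [ 0.7 -0.4  0.2]
-180 [386, 838] -170 [426, 839] -160 [466, 833] -150 [505, 821] -140 [541, 804] -130 [574, 782] -120 [603, 755] -110 [627, 725] -100 [644, 691] -90 [655, 656] -80 [659, 619] -70 [656, 583] -60 [645, 548] -50 [628, 515] -40 [603, 486] -30 [573, 461] -20 [538, 442] -10 [499, 429] 0 [457, 422] 10 [415, 422] 20 [372, 429] 30 [332, 443] 40 [294, 462] 50 [261, 487] 60 [232, 516] 70 [210, 548] 80 [195, 583] 90 [186, 619] 100 [185, 655] 110 [191, 691] 120 [203, 724] 130 [222, 754] 140 [247, 781] 150 [277, 803] 160 [311, 821] 170 [347, 832]
```

View pics/t14.png

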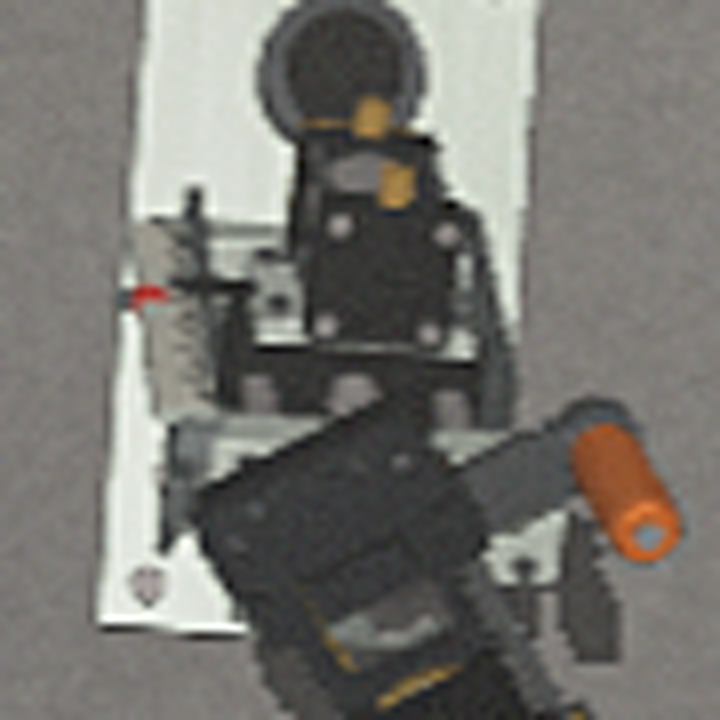

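Call:
{"fn": "carry_out", "kwargs": {"commands": [{"tx": 0,"ty": 0,"tz": 0.008,"rx": 0,"ry": 0,"rz": 0,"jaw": 0.72},{"tx": 0,"ty": 0,"tz": 0.014,"rx": 0,"ry": 0,"rz": 0,"jaw": 0.5},{"tx": 0,"ty": 0,"tz": 0.0155,"rx": 0,"ry": 0,"rz": 0,"jaw": 0.1},{"tx": 0,"ty": 0,"tz": 0.0155,"rx": 0,"ry": 0,"rz": 0,"jaw": 0.1},{"tx": 0,"ty": 0,"tz": 0.0155,"rx": 0,"ry": 0,"rz": 0,"jaw": 0.1},{"tx": 0,"ty": 0,"tz": 0.0155,"rx": 0,"ry": 0,"rz": 0,"jaw": 0.1},{"tx": 0,"ty": 0,"tz": 0.0155,"rx": 0,"ry": 0,"rz": 0,"jaw": 0.1},{"tx": 0,"ty": 0,"tz": 0.0155,"rx": 0,"ry": 0,"rz": 0,"jaw": 0.1}]}}

```text
time: 26.38
position: [0.5892, -0.1953, 0.2218]
tool_rot: [1.358, 2.273, 0.299]
ft_force: [0.7, -0.9, -2.7]
grip_width: 0.391
```

Call:
{"fn": "carry_out", "kwargs": {"commands": [{"tx": 0,"ty": 0,"tz": 0,"rx": 0,"ry": 0,"rz": 0.1,"jaw": 0.1},{"tx": 0,"ty": 0,"tz": 0,"rx": 0,"ry": 0,"rz": 0.27,"jaw": 0.1},{"tx": 0,"ty": 0,"tz": 0,"rx": 0,"ry": 0,"rz": 0.44,"jaw": 0.1},{"tx": 0,"ty": 0,"tz": 0,"rx": 0,"ry": 0,"rz": 0.61,"jaw": 0.1},{"tx": 0,"ty": 0,"tz": 0,"rx": 0,"ry": 0,"rz": 0.78,"jaw": 0.1},{"tx": 0,"ty": 0,"tz": 0,"rx": 0,"ry": 0,"rz": 0.95,"jaw": 0.1},{"tx": 0,"ty": 0,"tz": 0,"rx": 0,"ry": 0,"rz": 1.12,"jaw": 0.1},{"tx": 0,"ty": 0,"tz": 0,"rx": 0,"ry": 0,"rz": 1.29,"jaw": 0.1},{"tx": 0,"ty": 0,"tz": 0,"rx": 0,"ry": 0,"rz": 1.46,"jaw": 0.1},{"tx": 0,"ty": 0,"tz": 0,"rx": 0,"ry": 0,"rz": 1.63,"jaw": 0.1},{"tx": 0,"ty": 0,"tz": 0,"rx": 0,"ry": 0,"rz": 1.8,"jaw": 0.1},{"tx": 0,"ty": 0,"tz": 0,"rx": 0,"ry": 0,"rz": 1.9,"jaw": 0.1}]}}

```text
time: 27.88
position: [0.5895, -0.1953, 0.222]
tool_rot: [2.934, 0.238, 0.779]
ft_force: [2.9, -1.3, -2.8]
grip_width: 0.393
```

```bash
python3 side.py b; python3 - <<'E'
from h import *
S=sframe()
st=ctrl.get_state();print(st["time"],(S.T@st["ft_force"]).round(1),(S.T@st["torque"]).round(2),st["grip_width"],st["joint_positions"].round(3))
print((S.T@(st["position"]-SEAT)*1000).round(1))
E
```

```text
28.475 [ 2.2  0.1 -5.5] [-0.33  0.13  0.08] 0.39345043958915704 [-0.176 -0.124  0.494  2.023 -0.082  0.715 -1.028]
[1.7 0.7 7.1]
```

View pics/ps_b.png

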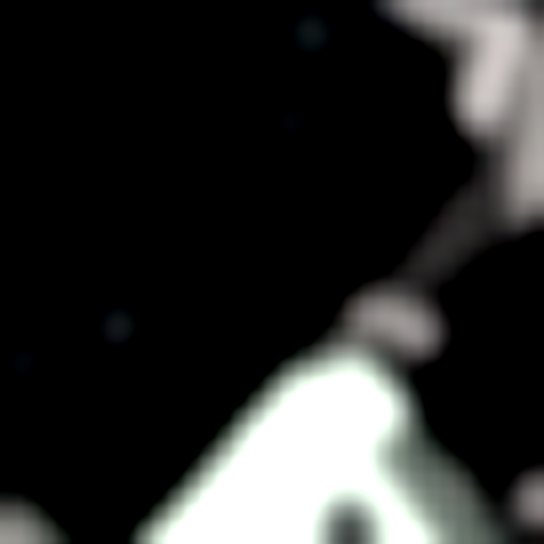

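View pics/pt_b.png

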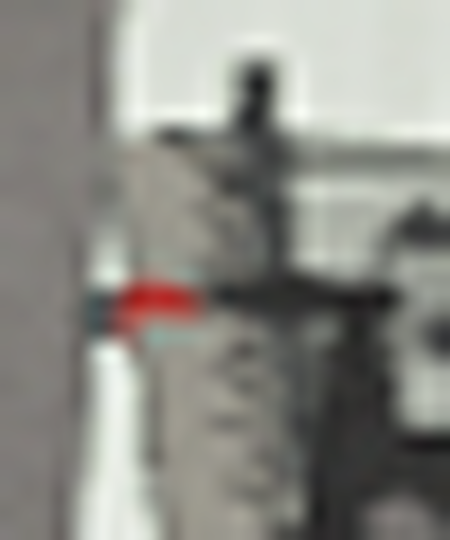

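```bash
python3 - <<'E'
from h import *
np.set_printoptions(linewidth=200)
T={"0":np.load("t_avg.npy"),"57":np.load("t_avg2.npy"),"a":np.load("t_a.npy"),"b":np.load("t_b.npy")}
for k,t in T.items():
    L=t.mean(2);print(k)
    print("red R-G rows158-166 cols 361-366");print((t[158:166,360:368,0]-t[158:166,360:368,1]).round().astype(int)) if k in("0","b") else 0
    for c in (366,367,368,369,370,371,372):
        print(c,L[154:168,c].round().astype(int))
E
```

```text
0
red R-G rows158-166 cols 361-366
[[ -3  -6   1   1   1   3   2   0]
 [ -5 -10  -2  -2  -1  -2   0   1]
 [ -8  -4  32  42  21  -3  -1   1]
 [ -8  32 113 127 128  67  16  -1]
 [ -8  48  91  68  68  61  15   0]
 [ -7  33  38 -13  -9  -5  -2   0]
 [ -9  -1  13  -3   0   1   2   3]
 [ -7  -9  -8   1   4   4   3   2]]
366 [106 129 119  66  70 121 138 120 108 150 146 131 146 143]
367 [ 84  80 124  40  55 113 119 103 106 138 123 114 135 146]
368 [ 80  68 107  44  50 100 118  91 102 118  84 117 104 134]
369 [ 72  73  75  51  52  91  92  88 104 109  97 114 107 115]
370 [ 76  93  71  50  48  61  63  68  70  84  93  94 110 101]
371 [109 165 136  56  47  96 145  76  78  66  63  66  63  64]
372 [136 202 181  80  45 106 157  72  75  56  48  52  52  53]
57
red R-G rows158-166 cols 361-366
366 [109 133 124  97  57 127 143 126 111 155 152 135 150 148]
367 [ 85  82 127  59  50 109 124 104 109 143 127 117 140 150]
368 [ 81  69 111  70  47  78 123  94 108 124  88 121 107 139]
369 [ 74  73  76  67  51  72  97  90 106 112 101 118 110 119]
370 [ 78  96  71  54  46  51  67  68  73  83  95  98 113 103]
371 
[... 638 characters left out ...]
  0   0   2   1   2]
 [ -5 -10  -3   0  -2  -2   1   1]
 [ -8  -6  33  43  21  -3  -3  -1]
 [ -9  34 118 134 134  78  16  -2]
 [ -8  51  94  69  70  63  15   0]
 [ -7  36  39 -13  -9  -6  -2   1]
 [-10  -2  12  -4   1   1   1   2]
 [ -8  -6  -8   1   4   3   4   2]]
366 [109 133 121 128 142 119 108  84 116 156 152 136 151 149]
367 [ 89  78 124 104 109 111  89  49 116 146 127 117 141 154]
368 [ 82  68 112 113 102 104  84  48  87 126  87 122 105 139]
369 [ 73  74  71  85  99  95  67  46  71 116 102 119 110 120]
370 [ 79  96  67  69  66  71  54  47  59  82  95  93 111 103]
371 [114 169 135 136 137 139  55  46  59  84  84  79  78  80]
372 [140 207 180 181 184 190  84  43  75 113  90  81  78  74]
```

```bash
cat > ptr.py <<'E'
from h import *
import sys
T={"0":np.load("t_avg.npy"),"57":np.load("t_avg2.npy"),"a":np.load("t_a.npy"),"b":np.load("t_b.npy")}
for a in sys.argv[1:]: T[a]=np.load("t_%s.npy"%a)
bg=np.max([v.mean(2) for v in T.values()],0)
r=np.arange(154,168)
for k,t in T.items():
    D=np.clip(bg-t.mean(2)-6,0,None)[154:168]
    o=[]
    for c in (366,367,368,372,373,374):
        w=D[:,c];pk=np.argmax(w);s=slice(max(pk-2,0),pk+3);o.append(((w[s]*r[s]).sum()/w[s].sum()).round(2))
    print(k,o,"tip mean",np.mean(o[:3]).round(2))
t=T["b"];w=np.clip(t[158:166,361:366,0]-t[158:166,361:366,1]-5,0,None);rr=np.arange(158,166)
print("red",[(w[:,i]*rr).sum()/w[:,i].sum() for i in range(5)],(w.sum(1)*rr).sum()/w.sum(),(w.sum(0)*np.arange(361,366)).sum()/w.sum())
E
python3 ptr.py
```

```text
0 [np.float64(157.54), np.float64(157.45), np.float64(157.42), np.float64(157.98), np.float64(158.45), np.float64(158.4)] tip mean 157.47
57 [np.float64(157.75), np.float64(157.57), np.float64(157.82), np.float64(158.28), np.float64(158.57), np.float64(158.55)] tip mean 157.71
a [np.float64(159.8), np.float64(159.83), np.float64(160.1), np.float64(159.99), np.float64(159.88), np.float64(160.0)] tip mean 159.91
b [np.float64(160.57), np.float64(160.64), np.float64(160.83), np.float64(160.8), np.float64(161.84), np.float64(161.32)] tip mean 160.68
red [np.float64(162.01882352941178), np.float64(161.55268022181147), np.float64(161.11400651465797), np.float64(161.23444976076556), np.float64(161.4446564885496)] 161.41314677930305 362.98732840549104
```

Call:
{"fn": "carry_out", "kwargs": {"commands": [{"tx": 0,"ty": 0,"tz": 0,"rx": 0,"ry": 0,"rz": 0.1,"jaw": 0.1},{"tx": 0,"ty": 0,"tz": 0,"rx": 0,"ry": 0,"rz": 0.27,"jaw": 0.1},{"tx": 0,"ty": 0,"tz": 0,"rx": 0,"ry": 0,"rz": 0.44,"jaw": 0.1},{"tx": 0,"ty": 0,"tz": 0,"rx": 0,"ry": 0,"rz": 0.61,"jaw": 0.1},{"tx": 0,"ty": 0,"tz": 0,"rx": 0,"ry": 0,"rz": 0.78,"jaw": 0.1},{"tx": 0,"ty": 0,"tz": 0,"rx": 0,"ry": 0,"rz": 0.95,"jaw": 0.1},{"tx": 0,"ty": 0,"tz": 0,"rx": 0,"ry": 0,"rz": 1.1,"jaw": 0.1},{"tx": 0,"ty": 0,"tz": 0,"rx": 0,"ry": 0,"rz": 1.2,"jaw": 0.1},{"tx": 0,"ty": 0,"tz": 0,"rx": 0,"ry": 0,"rz": 1.2,"jaw": 0.1}]}}

```text
time: 29.6
position: [0.5893, -0.1955, 0.2219]
tool_rot: [-2.475, 1.408, -0.703]
ft_force: [4.5, -1.9, -3.1]
grip_width: 0.387
```

```bash
python3 side.py c; python3 ptr.py c; python3 - <<'E'
from h import *
S=sframe()
st=ctrl.get_state();print(st["time"],(S.T@st["ft_force"]).round(1),(S.T@st["torque"]).round(2),st["grip_width"],st["joint_positions"].round(3))
E
```

```text
0 [np.float64(157.54), np.float64(157.45), np.float64(157.42), np.float64(157.98), np.float64(158.66), np.float64(158.48)] tip mean 157.47
57 [np.float64(157.75), np.float64(157.57), np.float64(157.82), np.float64(158.28), np.float64(158.79), np.float64(158.62)] tip mean 157.71
a [np.float64(159.8), np.float64(159.83), np.float64(160.1), np.float64(159.99), np.float64(159.93), np.float64(160.0)] tip mean 159.91
b [np.float64(160.57), np.float64(160.63), np.float64(160.82), np.float64(160.8), np.float64(160.67), np.float64(160.27)] tip mean 160.67
c [np.float64(161.17), np.float64(161.41), np.float64(161.48), np.float64(161.52), np.float64(161.75), np.float64(165.19)] tip mean 161.35
red [np.float64(162.01882352941178), np.float64(161.55268022181147), np.float64(161.11400651465797), np.float64(161.23444976076556), np.float64(161.4446564885496)] 161.41314677930305 362.98732840549104
30.2 [ 2.5 -1.4 -5. ] [-0.29  0.21  0.12] 0.39138933637030854 [-0.063 -0.113  0.389  2.02  -0.11   0.715 -2.206]
```

View pics/ps_c.png

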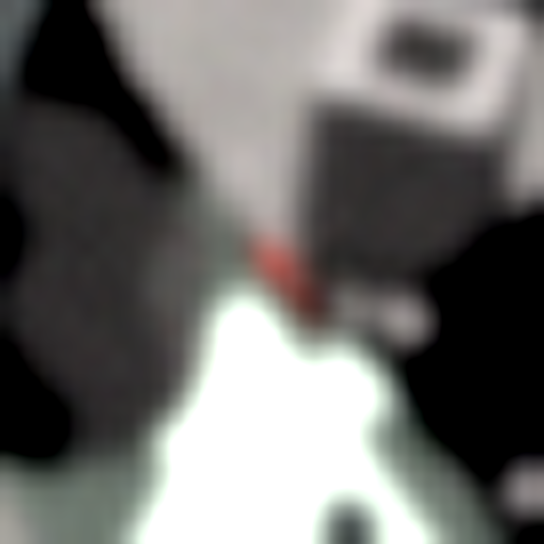

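View pics/pt_c.png

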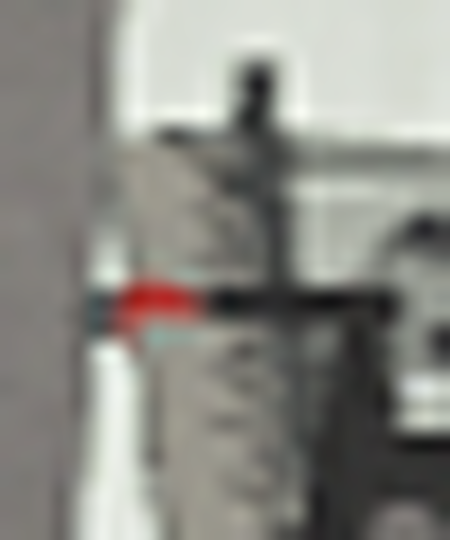

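```bash
python3 - <<'E'
from h import *
np.set_printoptions(linewidth=200)
n=np.array([.804,-.595]);t=np.array([.595,.804]);c0=np.array([379.3,228.])
S_={"0":np.load("s_avg.npy").astype(np.float32),"c":np.load("s_c.npy").astype(np.float32)}
for o in (-.5,0,.5,1.,1.5):
  for k,s in S_.items():
    tt=np.arange(-5,14,1.);X=c0+tt[:,None]*t+o*n
    v=np.array([cv2.remap(np.ascontiguousarray(s[:,:,j]),X[:,0].astype(np.float32)[None],X[:,1].astype(np.float32)[None],cv2.INTER_LINEAR)[0] for j in range(3)])
    print(o,k,"L",v.mean(0).round().astype(int),"R-G",(v[0]-v[1]).round().astype(int))
a=[cv2.resize(s[215:245,365:395],None,fx=13,fy=13,interpolation=cv2.INTER_CUBIC) for s in S_.values()]
a=np.clip((np.hstack(a)-60)/100*255,0,255).astype(np.uint8);cv2.imwrite("pics/cmp.png",a[:,:,::-1])
E
```

```text
-0.5 0 L [120 117 114 114 110 105 100  99 106 112 115 115 114 115 110  98  95 113 149] R-G [ 0  1  4 15 25 30 24 20 14  8  3  1  1  1  0 -1 -1 -4 -6]
-0.5 c L [129 126 123 122 119 114 107  99  95 101 119 144 173 182 184 177 153 123 108] R-G [ 1  2  5 17 29 34 26 22 14  7  0 -5 -8 -9 -9 -9 -7 -6 -6]
0 0 L [124 121 120 117 112 103  99 101 108 116 120 120 119 119 111  98  92 111 140] R-G [ 1  2  5 15 24 29 23 17 13  8  4  1  1  2  1  1  0 -3 -5]
0 c L [135 132 130 128 122 112 104  95  90  97 111 135 153 166 169 163 139 112  98] R-G [ 1  3  6 16 27 33 26 20 15  7  1 -4 -6 -8 -8 -8 -7 -6 -5]
0.5 0 L [128 126 125 120 113 102  96 100 111 120 124 125 125 122 114 103  97 108 126] R-G [ 2  2  5 11 21 22 18 13 10  6  3  2  2  2  2  2  1 -1 -4]
0.5 c L [140 137 137 131 123 111 100  91  91  96 111 124 134 142 149 139 119  98  85] R-G [ 2  3  6 12 22 24 20 15 12  6  1 -3 -5 -6 -7 -7 -5 -5 -5]
1.0 0 L [131 129 127 122 110  99  91  97 110 120 127 129 129 126 119 109 105 105 116] R-G [ 2  2  4  9 14 15 12  9  6  5  3  2  2  2  3  2  1  0 -2]
1.0 c L [143 141 139 133 120 108  95  89  91 101 112 113 113 119 121 112  97  81  69] R-G [ 3  3  4  9 14 16 14 11  8  4  1 -1 -4 -4 -5 -5 -4 -4 -4]
1.5 0 L [132 131 126 117 106  93  85  91 105 118 126 130 130 129 124 118 113 108 109] R-G [ 2  2  3  6  8  9  7  6  4  3  2  1  2  3  3  2  2  1 -1]
1.5 c L [145 143 138 128 115 102  89  86  92 106 112 108 103 102  96  87  73  62  55] R-G [ 3  3  4  6  8 10  8  6  5  2  2  0 -2 -2 -3 -4 -3 -3 -3]
```

View pics/cmp.png

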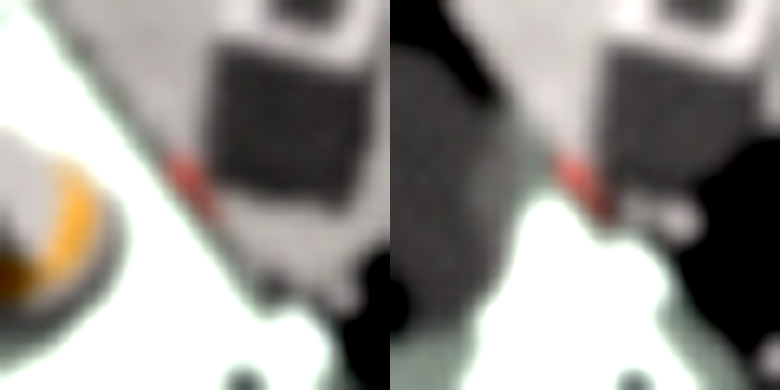

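Call:
{"fn": "carry_out", "kwargs": {"commands": [{"tx": 0,"ty": 0,"tz": 0,"rx": 0,"ry": 0,"rz": 0.08,"jaw": 0.1},{"tx": 0,"ty": 0,"tz": 0,"rx": 0,"ry": 0,"rz": 0.16,"jaw": 0.1},{"tx": 0,"ty": 0,"tz": 0,"rx": 0,"ry": 0,"rz": 0.16,"jaw": 0.1},{"tx": 0,"ty": 0,"tz": 0,"rx": 0,"ry": 0,"rz": 0.16,"jaw": 0.1},{"tx": 0,"ty": 0,"tz": 0,"rx": 0,"ry": 0,"rz": 0.1,"jaw": 0.1},{"tx": 0,"ty": 0,"tz": 0,"rx": 0,"ry": 0,"rz": 0.05,"jaw": 0.1},{"tx": 0,"ty": 0,"tz": 0,"rx": 0,"ry": 0,"rz": 0.05,"jaw": 0.1}]}}

```text
time: 31.08
position: [0.5887, -0.1955, 0.2215]
tool_rot: [-2.431, 1.466, -0.691]
ft_force: [1.7, -1.5, -2.6]
grip_width: 0.392
```

```bash
python3 side.py d; python3 ptr.py d|grep ^d; python3 - <<'E'
from h import *
S=sframe()
st=ctrl.get_state();print(st["time"],(S.T@st["ft_force"]).round(1),(S.T@st["torque"]).round(2),st["grip_width"],st["joint_positions"].round(3))
print("can",onplane("top",(326.5,229),.085))
E
```

```text
d [np.float64(161.18), np.float64(161.39), np.float64(161.47), np.float64(161.64), np.float64(162.14), np.float64(165.57)] tip mean 161.35
31.675 [-1.5 -2.7 -2. ] [-0.67  1.04  0.04] 0.3873623695695849 [-0.058 -0.113  0.384  2.02  -0.11   0.716 -2.257]
can [ 0.48999659 -0.01139857  0.085     ]
```

View pics/pt_d.png

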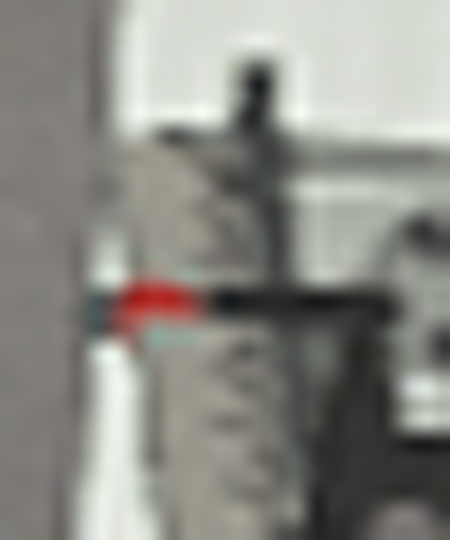

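View pics/ps_d.png

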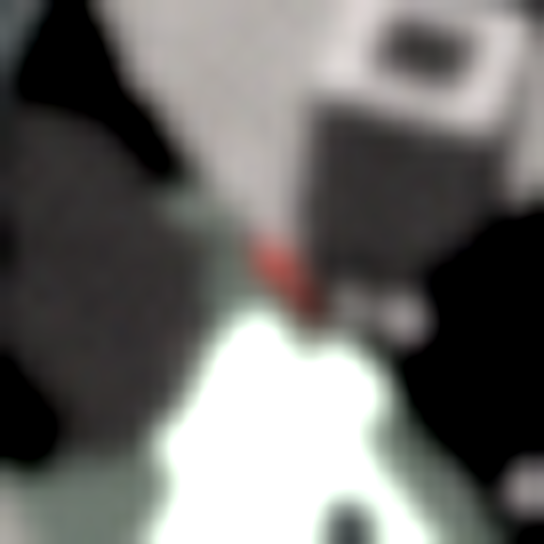

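Call:
{"fn": "carry_out", "kwargs": {"commands": [{"tx": 0,"ty": 0,"tz": -0.003,"rx": 0,"ry": 0,"rz": 0,"jaw": 0.1},{"tx": 0,"ty": 0,"tz": -0.01,"rx": 0,"ry": 0,"rz": 0,"jaw": 0.1},{"tx": 0,"ty": 0,"tz": -0.02,"rx": 0,"ry": 0,"rz": 0,"jaw": 0.1},{"tx": 0,"ty": 0,"tz": -0.03,"rx": 0,"ry": 0,"rz": 0,"jaw": 0.1},{"tx": 0,"ty": 0,"tz": -0.04,"rx": 0,"ry": 0,"rz": 0,"jaw": 0.1},{"tx": 0,"ty": 0,"tz": -0.05,"rx": 0,"ry": 0,"rz": 0,"jaw": 0.1},{"tx": 0,"ty": 0,"tz": -0.058,"rx": 0,"ry": 0,"rz": 0,"jaw": 0.1},{"tx": 0,"ty": 0,"tz": -0.06,"rx": 0,"ry": 0,"rz": 0,"jaw": 0.1}]}}

```text
time: 32.67
position: [0.5592, -0.1921, 0.2746]
tool_rot: [-2.429, 1.465, -0.693]
ft_force: [0.9, 0.8, -4.6]
grip_width: 0.392
```

```bash
python3 side.py e; python3 ptr.py d e|grep "^[de]"; python3 - <<'E'
from h import *
S=sframe()
st=ctrl.get_state();print(st["time"],(S.T@st["ft_force"]).round(1),(S.T@st["torque"]).round(2),st["grip_width"],st["joint_positions"].round(3),st["position"])
im=get_image("side");crop(im,290,130,140,125,5,"pics/s15.png")
rel([0.618,0.156,0.30],Rtool(176.2))
rel([0.618,0.156,0.30],Rtool(176.2)@np.diag([-1.,-1,1]))
R=Ro.from_rotvec(st["tool_rot"]).as_matrix();print("tool x angle",np.degrees(np.arctan2(*(S.T@R[:,0])[[1,0]])))
E
```

```text
d [np.float64(161.18), np.float64(161.39), np.float64(161.47), np.float64(161.64), np.float64(162.14), np.float64(165.57)] tip mean 161.35
e [np.float64(161.18), np.float64(161.42), np.float64(161.47), np.float64(161.63), np.float64(162.15), np.float64(163.92)] tip mean 161.36
33.275 [-2.2 -0.9 -3.3] [-0.06  1.04  0.09] 0.38954462475106855 [-0.04  -0.22   0.354  2.    -0.046  0.835 -2.309] [ 0.55920142 -0.1920233   0.27358698]
t [-0.2747 -0.2229 -0.0118] r [-0.2489 -0.489  -0.9948] |r|deg 65.1
t [-0.2747 -0.2229 -0.0118] r [-0.5672  0.2887  2.0646] |r|deg 123.8
tool x angle -56.10561119458188
```

View pics/s15.png

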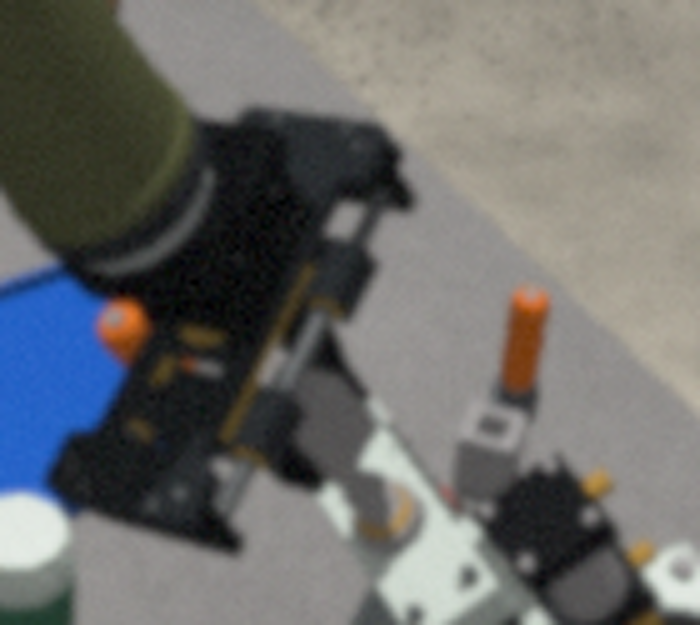

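View pics/ps_e.png

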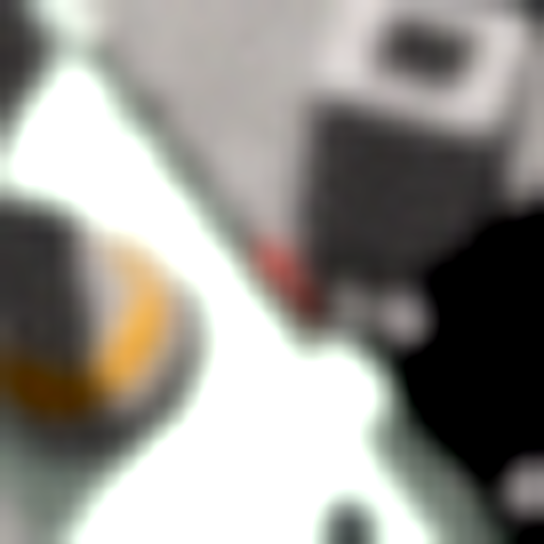

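View pics/pt_e.png

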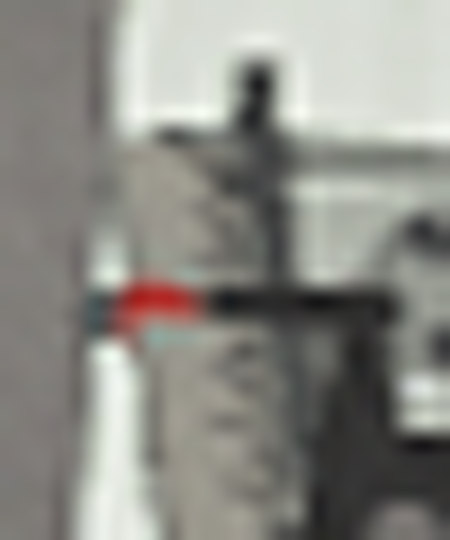

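```bash
python3 - <<'E'
from h import *
np.set_printoptions(linewidth=220)
n=np.array([.804,-.595]);t=np.array([.595,.804]);c0=np.array([379.3,228.])
A=np.load("s_avg.npy").astype(np.float32);E=np.load("s_e.npy").astype(np.float32)
tt=np.arange(-4,13,.5)
def prof(s,o):
    X=c0+tt[:,None]*t+o*n
    return np.array([cv2.remap(np.ascontiguousarray(s[:,:,j]),X[:,0].astype(np.float32)[None],X[:,1].astype(np.float32)[None],cv2.INTER_LINEAR)[0] for j in range(3)])
print(tt)
for o in (0,.5,1.,1.5):
    a=prof(A,o);e=prof(E,o);print(o,"0-e L",(a.mean(0)-e.mean(0)).round().astype(int),"\n   redE",(e[0]-e[1]).round().astype(int))
# predicted t of features
S=sframe()
for z in(-126,-118,-134): print(z,[((proj("side",SEAT+S@np.array([.03,y,z/1000.]))[0]-c0)@t).round(2) for y in(.071,.073,.083)])
E
```

```text
[-4.  -3.5 -3.  -2.5 -2.  -1.5 -1.  -0.5  0.   0.5  1.   1.5  2.   2.5  3.   3.5  4.   4.5  5.   5.5  6.   6.5  7.   7.5  8.   8.5  9.   9.5 10.  10.5 11.  11.5 12.  12.5]
0 0-e L [-13 -12 -12 -12 -12 -11 -11 -11 -10  -8  -6  -1   6  14  18  20  18  12   5  -9 -20 -30 -37 -45 -49 -55 -58 -63 -62 -49 -41 -20   4  26] 
   redE [ 2  4  6  9 16 21 26 32 33 29 27 24 20 19 15 11  7  3  1 -2 -4 -6 -7 -8 -8 -8 -8 -8 -7 -7 -6 -6 -5 -5]
0.5 0-e L [-12 -12 -12 -12 -12 -12 -12 -11 -10  -8  -4   1   9  16  20  22  23  16  11   6  -2  -5 -11 -17 -21 -27 -33 -33 -32 -29 -15  -5  17  34] 
   redE [ 3  4  6  8 11 17 22 24 24 24 21 18 16 14 11  8  5  3  1 -1 -3 -4 -5 -6 -7 -7 -8 -7 -6 -6 -6 -5 -4 -4]
1.0 0-e L [-12 -12 -12 -12 -12 -12 -11 -11  -9  -7  -4   2   7  13  19  20  18  17  13  15  14  13  16   9   7   2   0   0   2   5  15  25  30  41] 
   redE [ 3  4  4  6  9 12 15 16 17 16 14 12 11  9  7  5  4  2  1  0 -1 -3 -3 -4 -5 -6 -6 -6 -5 -5 -4 -4 -4 -3]
1.5 0-e L [-12 -12 -12 -12 -12 -11 -11 -10  -9  -7  -5   0   5  11  13  13  12  12  14  17  22  23  28  33  28  30  30  30  35  39  47  48  50  54] 
   redE [ 3  3  4  4  6  7  9 10 10  9  8  7  6  4  4  3  2  2  1  1  0 -1 -2 -3 -3 -4 -4 -4 -4 -4 -3 -3 -3 -2]
-126 [np.float64(2.43), np.float64(1.8), np.float64(-1.32)]
-118 [np.float64(0.62), np.float64(-0.01), np.float64(-3.13)]
-134 [np.float64(4.21), np.float64(3.59), np.float64(0.48)]
```

Pointer bar and red clip now sit on the same row in the top view (bar about 161.35, clip about 161.2–161.5). The side view suggests the pointer is 2–3 mm high. While the tool is still over the spindle I'll reseat and wind back about 1 mm, so that it is centred between the two readings.

Call:
{"fn": "carry_out", "kwargs": {"commands": [{"tx": 0,"ty": 0,"tz": 0.012,"rx": 0,"ry": 0,"rz": 0,"jaw": 0.1},{"tx": 0,"ty": 0,"tz": 0.022,"rx": 0,"ry": 0,"rz": 0,"jaw": 0.1},{"tx": 0,"ty": 0,"tz": 0.028,"rx": 0,"ry": 0,"rz": 0,"jaw": 0.1},{"tx": 0,"ty": 0,"tz": 0.034,"rx": 0,"ry": 0,"rz": 0,"jaw": 0.1},{"tx": 0,"ty": 0,"tz": 0.038,"rx": 0,"ry": 0,"rz": 0,"jaw": 0.1},{"tx": 0,"ty": 0,"tz": 0.042,"rx": 0,"ry": 0,"rz": 0,"jaw": 0.1},{"tx": 0,"ty": 0,"tz": 0.042,"rx": 0,"ry": 0,"rz": 0,"jaw": 0.1}]}}

```text
time: 34.2
position: [0.5801, -0.1942, 0.2371]
tool_rot: [-2.43, 1.466, -0.691]
ft_force: [0.5, 0.3, -4.0]
grip_width: 0.387
```

```bash
python3 - <<'E'
from h import *
S=sframe()
st=ctrl.get_state();print(st["time"],(S.T@st["ft_force"]).round(1),(S.T@st["torque"]).round(2),st["grip_width"],(S.T@(st["position"]-SEAT)*1000).round(1))
E
```

```text
34.2 [-1.6  0.3 -3.7] [-0.08  1.09  0.03] 0.3870082927033324 [ 1.1  0.8 24.9]
```

No contact force, and the square is already engaged by about 14 mm. Continuing home and winding back.

Call:
{"fn": "carry_out", "kwargs": {"commands": [{"tx": 0,"ty": 0,"tz": 0.005,"rx": 0,"ry": 0,"rz": 0,"jaw": 0.1},{"tx": 0,"ty": 0,"tz": 0.01,"rx": 0,"ry": 0,"rz": 0,"jaw": 0.1},{"tx": 0,"ty": 0,"tz": 0.015,"rx": 0,"ry": 0,"rz": 0,"jaw": 0.1},{"tx": 0,"ty": 0,"tz": 0.018,"rx": 0,"ry": 0,"rz": 0,"jaw": 0.1},{"tx": 0,"ty": 0,"tz": 0.018,"rx": 0,"ry": 0,"rz": -0.14,"jaw": 0.1},{"tx": 0,"ty": 0,"tz": 0.018,"rx": 0,"ry": 0,"rz": -0.28,"jaw": 0.1},{"tx": 0,"ty": 0,"tz": 0.018,"rx": 0,"ry": 0,"rz": -0.42,"jaw": 0.1},{"tx": 0,"ty": 0,"tz": 0.018,"rx": 0,"ry": 0,"rz": -0.48,"jaw": 0.1},{"tx": 0,"ty": 0,"tz": 0.018,"rx": 0,"ry": 0,"rz": -0.48,"jaw": 0.1},{"tx": 0,"ty": 0,"tz": 0.018,"rx": 0,"ry": 0,"rz": -0.48,"jaw": 0.1},{"tx": 0,"ty": 0,"tz": 0.018,"rx": 0,"ry": 0,"rz": -0.42,"jaw": 0.1},{"tx": 0,"ty": 0,"tz": 0.018,"rx": 0,"ry": 0,"rz": -0.37,"jaw": 0.1}]}}

```text
time: 35.7
position: [0.5893, -0.195, 0.2221]
tool_rot: [-2.728, 1.023, -0.76]
ft_force: [0.8, -0.8, -3.5]
grip_width: 0.385
```

```bash
python3 - <<'E'
from h import *
S=sframe()
st=ctrl.get_state();print(st["time"],(S.T@st["ft_force"]).round(1),(S.T@st["torque"]).round(2),st["grip_width"],(S.T@(st["position"]-SEAT)*1000).round(1))
t=np.mean([get_image("top").astype(np.float32) for _ in range(4)],0);np.save("t_f.npy",t)
E
python3 ptr.py e f | grep "^[ef]"
```

```text
35.7 [-1.  -0.7 -3.4] [-0.03  0.95  0.07] 0.38530749308544565 [1.6 0.9 7.2]
e [np.float64(161.18), np.float64(161.42), np.float64(161.47), np.float64(161.63), np.float64(162.15), np.float64(164.48)] tip mean 161.36
f [np.float64(161.25), np.float64(161.42), np.float64(161.41), np.float64(161.51), np.float64(161.79), np.float64(161.19)] tip mean 161.36
```

Call:
{"fn": "carry_out", "kwargs": {"commands": [{"tx": 0,"ty": 0,"tz": -0.004,"rx": 0,"ry": 0,"rz": 0,"jaw": 0.1},{"tx": 0,"ty": 0,"tz": -0.012,"rx": 0,"ry": 0,"rz": 0,"jaw": 0.1},{"tx": 0,"ty": 0,"tz": -0.022,"rx": 0,"ry": 0,"rz": 0,"jaw": 0.1},{"tx": 0,"ty": 0,"tz": -0.032,"rx": 0,"ry": 0,"rz": 0,"jaw": 0.1},{"tx": 0,"ty": 0,"tz": -0.044,"rx": 0,"ry": 0,"rz": 0,"jaw": 0.1},{"tx": 0,"ty": 0,"tz": -0.055,"rx": 0,"ry": 0,"rz": 0,"jaw": 0.1},{"tx": 0,"ty": 0,"tz": -0.06,"rx": 0,"ry": 0,"rz": 0,"jaw": 0.1},{"tx": 0,"ty": 0,"tz": -0.06,"rx": 0,"ry": 0,"rz": 0,"jaw": 0.1}]}}

```text
time: 36.9
position: [0.5592, -0.1921, 0.2743]
tool_rot: [-2.729, 1.021, -0.761]
ft_force: [-0.1, -0.2, -3.9]
grip_width: 0.391
```

```bash
python3 side.py g; python3 ptr.py e g | grep "^[eg]"; python3 - <<'E'
from h import *
S=sframe()
st=ctrl.get_state();print(st["time"],(S.T@st["ft_force"]).round(1),st["grip_width"],st["joint_positions"].round(3),st["position"])
rel([0.618,0.156,0.30],Rtool(176.2))
n=np.array([.804,-.595]);t=np.array([.595,.804]);c0=np.array([379.3,228.])
A=np.load("s_avg.npy").astype(np.float32);E=np.load("s_g.npy").astype(np.float32)
tt=np.arange(-2,6,.5);X=c0+tt[:,None]*t+.5*n
f=lambda s:cv2.remap(s.mean(2),X[:,0].astype(np.float32)[None],X[:,1].astype(np.float32)[None],cv2.INTER_LINEAR)[0]
print(tt,(f(A)-f(E)).round().astype(int),(f(A)-f(np.load("s_e.npy").astype(np.float32))).round().astype(int))
E
```

```text
e [np.float64(161.18), np.float64(161.42), np.float64(161.47), np.float64(161.63), np.float64(162.15), np.float64(164.48)] tip mean 161.36
g [np.float64(161.16), np.float64(161.43), np.float64(161.41), np.float64(161.51), np.float64(161.78), np.float64(161.55)] tip mean 161.33
37.5 [-1.7 -0.4 -2.7] 0.3891554264589319 [-0.07  -0.224  0.38   2.    -0.035  0.835 -1.947] [ 0.55919172 -0.19204986  0.27363375]
t [-0.1755 -0.3071 -0.0118] r [-0.1508 -0.5132 -0.634 ] |r|deg 47.5
[-2.  -1.5 -1.  -0.5  0.   0.5  1.   1.5  2.   2.5  3.   3.5  4.   4.5
  5.   5.5] [-11 -11 -12 -11  -9  -8  -4   2  10  16  21  22  23  18  14  10] [-12 -12 -12 -11 -10  -8  -4   1   9  16  20  22  23  16  11   6]
```

View pics/pt_g.png

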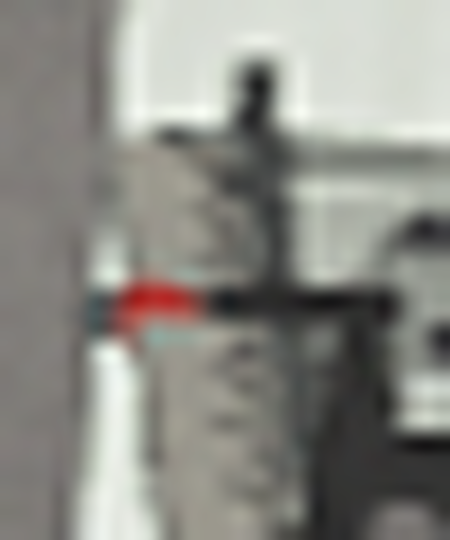

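Call:
{"fn": "carry_out", "kwargs": {"commands": [{"tx": -0.02,"ty": -0.04,"tz": -0.04,"rx": -0.02,"ry": -0.06,"rz": -0.08,"jaw": 0.1},{"tx": -0.05,"ty": -0.085,"tz": -0.04,"rx": -0.05,"ry": -0.16,"rz": -0.2,"jaw": 0.1},{"tx": -0.08,"ty": -0.135,"tz": -0.04,"rx": -0.08,"ry": -0.26,"rz": -0.32,"jaw": 0.1},{"tx": -0.105,"ty": -0.185,"tz": -0.04,"rx": -0.1,"ry": -0.36,"rz": -0.44,"jaw": 0.1},{"tx": -0.135,"ty": -0.235,"tz": -0.04,"rx": -0.13,"ry": -0.45,"rz": -0.55,"jaw": 0.1},{"tx": -0.16,"ty": -0.28,"tz": -0.03,"rx": -0.1508,"ry": -0.5132,"rz": -0.634,"jaw": 0.1},{"tx": -0.1755,"ty": -0.3071,"tz": -0.012,"rx": -0.1508,"ry": -0.5132,"rz": -0.634,"jaw": 0.1},{"tx": -0.1755,"ty": -0.3071,"tz": -0.012,"rx": -0.1508,"ry": -0.5132,"rz": -0.634,"jaw": 0.1},{"tx": -0.1755,"ty": -0.3071,"tz": -0.012,"rx": -0.1508,"ry": -0.5132,"rz": -0.634,"jaw": 0.1}]}}

```text
time: 38.62
position: [0.6184, 0.1552, 0.3003]
tool_rot: [3.139, -0.105, 0.001]
ft_force: [-0.5, -0.2, -4.0]
grip_width: 0.389
```

```bash
python3 - <<'E'
from h import *
im=get_image("side");crop(im,220,60,200,180,4,"pics/s16.png")
st=ctrl.get_state();print(st["time"],st["ft_force"].round(1),st["grip_width"],st["joint_positions"].round(3),st["position"])
rel([0.618,0.156,0.30],Rtool(176.2)); rel([0.618,0.156,0.011],Rtool(176.2))
E
```

```text
38.675 [-0.1  0.2 -3.7] 0.386174687370481 [-0.358  0.267  0.09   1.365 -0.023  1.508 -1.909] [0.61841567 0.15453354 0.30090204]
t [-0.0005 -0.0014  0.0009] r [ 0.0003 -0.0017 -0.0019] |r|deg 0.1
t [-0.001  -0.0015  0.2899] r [ 0.0003 -0.0017 -0.0019] |r|deg 0.1
```

View pics/s16.png

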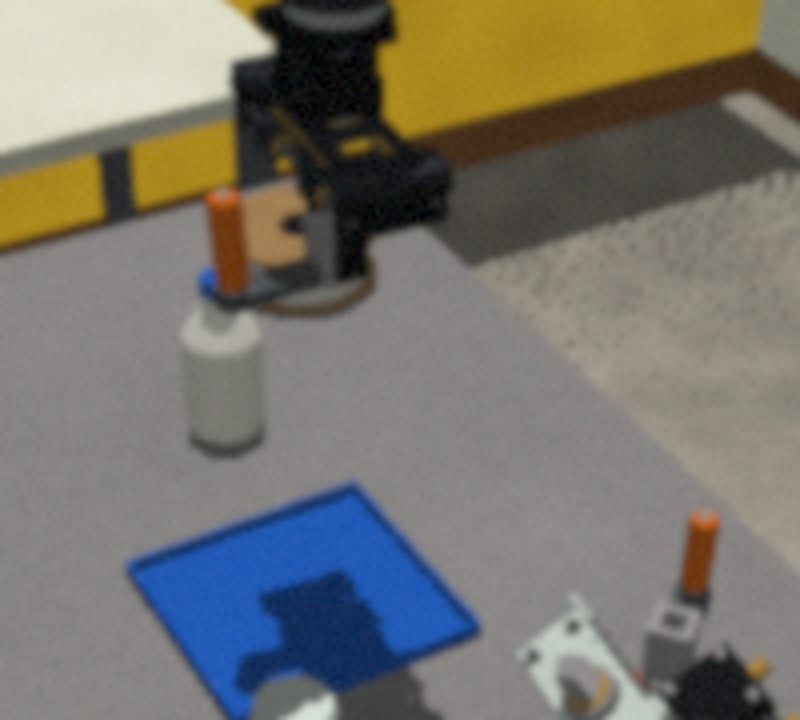

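Call:
{"fn": "carry_out", "kwargs": {"commands": [{"tx": 0,"ty": 0,"tz": 0.05,"rx": 0,"ry": 0,"rz": 0,"jaw": 0.1},{"tx": 0,"ty": 0,"tz": 0.1,"rx": 0,"ry": 0,"rz": 0,"jaw": 0.1},{"tx": 0,"ty": 0,"tz": 0.15,"rx": 0,"ry": 0,"rz": 0,"jaw": 0.1},{"tx": 0,"ty": 0,"tz": 0.2,"rx": 0,"ry": 0,"rz": 0,"jaw": 0.1},{"tx": 0,"ty": 0,"tz": 0.24,"rx": 0,"ry": 0,"rz": 0,"jaw": 0.1},{"tx": 0,"ty": 0,"tz": 0.265,"rx": 0,"ry": 0,"rz": 0,"jaw": 0.1},{"tx": 0,"ty": 0,"tz": 0.28,"rx": 0,"ry": 0,"rz": 0,"jaw": 0.1},{"tx": 0,"ty": 0,"tz": 0.284,"rx": 0,"ry": 0,"rz": 0,"jaw": 0.1},{"tx": 0,"ty": 0,"tz": 0.287,"rx": 0,"ry": 0,"rz": 0,"jaw": 0.1},{"tx": 0,"ty": 0,"tz": 0.287,"rx": 0,"ry": 0,"rz": 0,"jaw": 0.1}]}}

```text
time: 39.92
position: [0.6188, 0.1558, 0.0151]
tool_rot: [-3.14, 0.104, -0.003]
ft_force: [-0.8, -1.6, 1.0]
grip_width: 0.388
```

Call:
{"fn": "carry_out", "kwargs": {"commands": [{"tx": 0,"ty": 0,"tz": 0.001,"rx": 0,"ry": 0,"rz": 0,"jaw": 0.1},{"tx": 0,"ty": 0,"tz": 0.001,"rx": 0,"ry": 0,"rz": 0,"jaw": 0.1},{"tx": 0,"ty": 0,"tz": 0.001,"rx": 0,"ry": 0,"rz": 0,"jaw": 0.1}]}}

```text
time: 40.3
position: [0.6193, 0.1561, 0.0133]
tool_rot: [-3.139, 0.104, -0.005]
ft_force: [1.3, -1.5, 4.3]
grip_width: 0.384
```

```bash
python3 - <<'E'
from h import *
im=get_image("side");crop(im,230,120,140,125,5,"pics/s17.png")
st=ctrl.get_state();print(st["time"],st["ft_force"].round(1),st["torque"].round(2),st["position"])
E
```

```text
40.35 [ 0.8 -1.3  3.2] [-0.24  0.22  0.06] [0.619317   0.15611447 0.01324603]
```

View pics/s17.png

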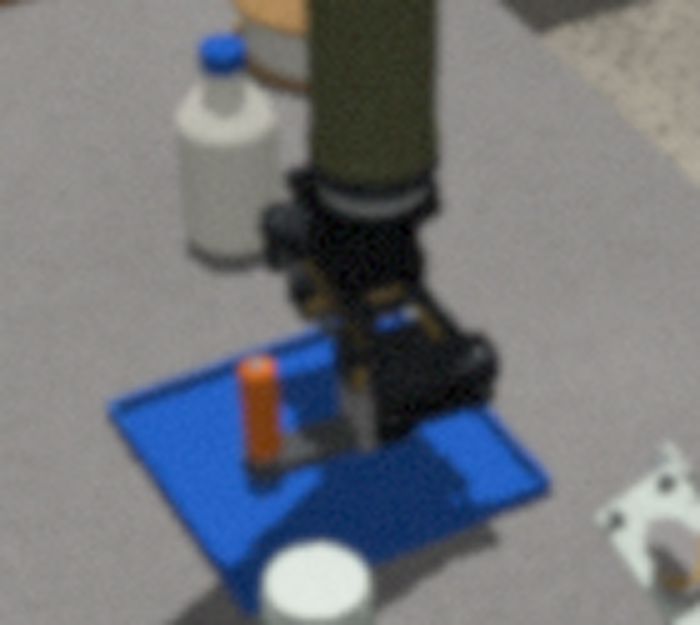

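Call:
{"fn": "carry_out", "kwargs": {"commands": [{"tx": 0,"ty": 0,"tz": 0.001,"rx": 0,"ry": 0,"rz": 0,"jaw": 0.1},{"tx": 0,"ty": 0,"tz": 0.001,"rx": 0,"ry": 0,"rz": 0,"jaw": 0.5},{"tx": 0,"ty": 0,"tz": 0.001,"rx": 0,"ry": 0,"rz": 0,"jaw": 0.9},{"tx": 0,"ty": 0,"tz": 0.001,"rx": 0,"ry": 0,"rz": 0,"jaw": 0.9},{"tx": 0,"ty": 0,"tz": 0.001,"rx": 0,"ry": 0,"rz": 0,"jaw": 0.9},{"tx": 0,"ty": 0,"tz": -0.01,"rx": 0,"ry": 0,"rz": 0,"jaw": 0.9},{"tx": 0,"ty": 0,"tz": -0.04,"rx": 0,"ry": 0,"rz": 0,"jaw": 0.9},{"tx": 0,"ty": 0,"tz": -0.09,"rx": 0,"ry": 0,"rz": 0,"jaw": 0.9},{"tx": 0,"ty": 0,"tz": -0.15,"rx": 0,"ry": 0,"rz": 0,"jaw": 0.9},{"tx": 0,"ty": 0,"tz": -0.21,"rx": 0,"ry": 0,"rz": 0,"jaw": 0.9},{"tx": 0,"ty": 0,"tz": -0.25,"rx": 0,"ry": 0,"rz": 0,"jaw": 0.9},{"tx": 0,"ty": 0,"tz": -0.25,"rx": 0,"ry": 0,"rz": 0,"jaw": 0.9}]}}

```text
time: 41.85
position: [0.62, 0.1564, 0.2681]
tool_rot: [-3.137, 0.104, -0.014]
ft_force: [0.1, -0.6, -0.1]
grip_width: 0.901
```

```bash
python3 side.py h; python3 ptr.py e h | grep "^[eh]"; python3 - <<'E'
from h import *
im=get_image("side");a=im[120:260,230:420];cv2.imwrite("pics/s18.png",cv2.resize(a,None,fx=4,fy=4,interpolation=cv2.INTER_CUBIC)[:,:,::-1])
im=get_image("top");crop(im,170,100,300,160,2,"pics/t18.png")
st=ctrl.get_state();print(st["time"],st["ft_force"].round(1),st["position"],st["grip_width"])
# knob top
b=im.astype(int);org=((b[:,:,0]>180)&(b[:,:,0]-b[:,:,2]>70));org[:170]=0;org[240:]=0;org[:,:240]=0;org[:,312:]=0
print("knob px",np.argwhere(org).mean(0)[::-1] if org.any() else None, onplane("top",np.argwhere(org).mean(0)[::-1],.086) if org.any() else None)
print("exp knob top px side/top",proj("side",[0.544,.161,.086]),proj("top",[0.544,.161,.086]))
E
```

```text
e [np.float64(161.18), np.float64(161.41), np.float64(161.47), np.float64(161.63), np.float64(162.15), np.float64(164.48)] tip mean 161.35
h [np.float64(161.23), np.float64(161.42), np.float64(161.42), np.float64(161.43), np.float64(161.81), np.float64(nan)] tip mean 161.36
42.55 [ 0.4 -0.3  0.5] [0.61788867 0.15596986 0.26215184] 0.9025574020362377
knob px [270.46666667 213.        ] [0.54351066 0.15754647 0.086     ]
exp knob top px side/top [[281.59808853 192.64025388]] [[269.3266707  212.87199256]]ptr.py:11: RuntimeWarning: invalid value encountered in scalar divide
  w=D[:,c];pk=np.argmax(w);s=slice(max(pk-2,0),pk+3);o.append(((w[s]*r[s]).sum()/w[s].sum()).round(2))
```

View pics/s18.png

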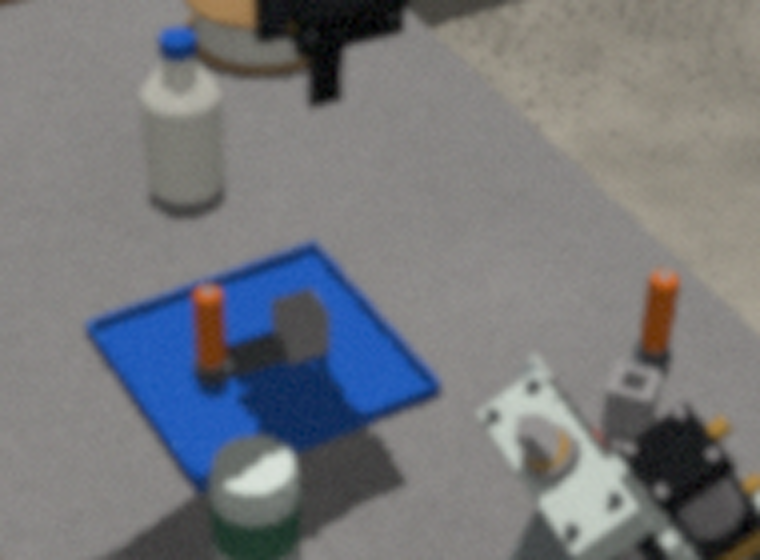

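View pics/t18.png

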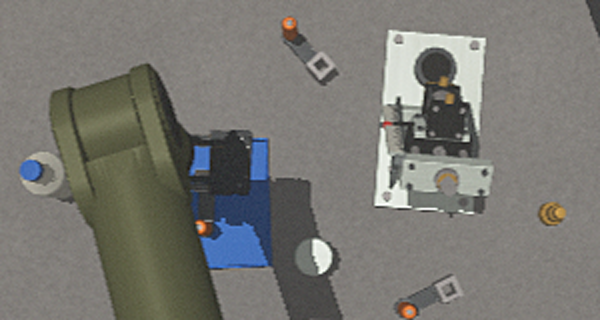

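View pics/ps_h.png

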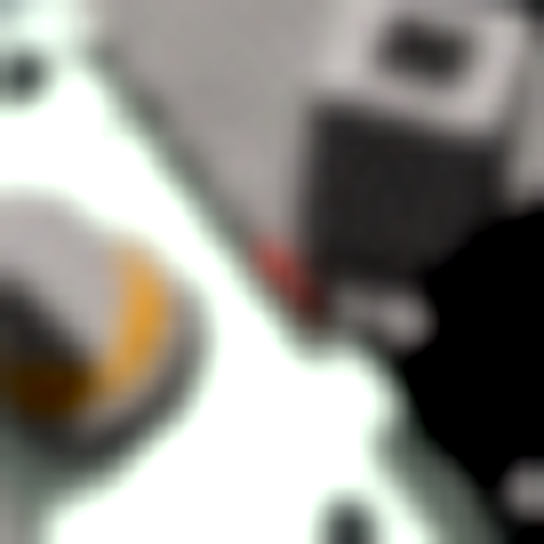

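The crank lies flat in the tray with its handle up, knob top at (270,213) in the top view, which is (0.544, 0.158) m and well inside the walls. The gripper is clear at z = 0.26 m, the jug, can and coupling look undisturbed, and the pointer bar and red clip share a row. Handing in.

```bash
python3 -c "
from bench import ctrl
print(ctrl.close_job())"
```

```text
the job is handed in; nothing more can be done
None
```

The job is handed in at about 42.6 s. I took the crank from the blue tray and seated it on the spindle until it pressed on the collar with about 13 N. I wound the head up about 30 mm in three hub grasps, then lifted the crank off and laid it back in the tray, handle up.

**Last checks:**
- **Crank:** it looks flat on the tray floor. The knob top measured (0.544, 0.158) m against (0.544, 0.161) m expected, well inside the walls. The gripper was open, clear of everything, and read no contact force.
- **Bystanders and clip:** in the last pictures the jug, can, coupling and red clip looked where they had been. I checked the clip and bystanders by eye, not by measuring a shift.
- **Pointer:** in the top view its bar is at row 161.4 and the clip at about 161.2–161.5. I put the remaining error at 1–2 mm against the 4 mm allowed.

**What disagreed:**
- **Pointer height:** before I corrected it, the side view suggested the pointer was 2–3 mm too high, while the top view put it about level. I reseated the crank and wound back about 1 mm. The side reading of the tip did not change after that move, so I trusted the top view.
- **Second grasp:** the hub was gripped about 15 degrees out of line because the crank had slipped back in its play. It still turned the spindle, and I lined up the next grasp from the picture.

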